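# Lengthen the chilled display lane and restock it from the chest

## Task

Restock the display lane from the insulated chest. First get ready: press the button of the lane's telescoping end stop and draw the tube out by one hole, until the button pops up in the next hole, and lift the chest's lid open until it rests on its stop; then move every jar from the chest into the lane, standing upright between the fixed end and the end stop. Only when all the jars are in, slide the lane's flush cold-air vent fully open; leave the lid open and the other stock on the table alone.

Things in the scene. Friction and masses are not known exactly. Their poses are not given: they have to be found in the camera images.
- lane: Display lane, fixed: white tray, one row wide. Origin: centre of its underside; y runs along it, x across it (away from the robot). Inside 78 mm wide (x -39 to +39), floor 6 mm above the table, side walls 24 mm high. Fixed end wall, 60 mm high, inner face at y = +165 mm; the other end is point stop_face. End stop's tube: x 75 to 115, 36 mm high. Vent duct: x -50 to -125, y -80 to +80, 30 mm high.
- stop_bar (a joint): How far the end stop's inner tube is drawn out of the outer tube, in m; it grows along the lane's -y and lengthens the lane. The slot on top has three wide holes: 0.000 (start), 0.070 and 0.140, each with about 2.5 mm of play. The tube slides (about 1.5 N) only with the button held down over 6 mm, or riding under the slot between holes; it cannot be forced.
- bar_button (a joint): How far the end stop's sprung button is pressed, in m: 0 up (its square shoulder sits in a hole and locks the tube), 0.009 fully down. Spring about 2.5 N at the top, 5.6 N at the bottom. Above a hole it pops up by itself when let go; between holes it stays at about 0.006.
- bar_button_top (a point): Centre of the top of the button's head: black upright cylinder 28 mm in diameter, 14 mm high, on a thin stem through the slot; it travels with the inner tube. Button up: top 61 mm above the table, head's underside 11 mm above the aluminium outer tube. It may be pinched from above, or pressed, and moved along the slot.
- stop_face (a point): Centre of the face (towards the lane's +y) of the end stop's grey plate, 68 mm wide, reaching from 10 to 56 mm above the table, moving with the inner tube. At the start it is 187 mm from the fixed end wall, one hole on 257 mm.
- vent_slide (a joint): Position of the vent's slide in m: 0 shut (air slots covered), 0.052 fully open at its stop. It grows along the lane's +y. Friction about 1.5 N; it stays where it is left.
- vent_slide_top (a point): Centre of the top face of the vent's slide: black flat plate 51 mm (lane's x) by 70 mm (lane's y), flush with the grey duct around it, 30 mm above the table, without any handle. It is moved by pressing down on it and dragging.
- chest: Insulated chest, fixed to the table, grey, outside 240 mm (x) by 360 mm (y) by 95 mm high, walls and floor 12 mm thick. Origin: centre of its underside, x away from the robot, z up. The jars stand on its inner floor.
- chest_lid (a joint): Opening angle of the chest's white lid, in rad: 0 shut, 2.0 open on its stop. Lid 240 by 360 by 12 mm, 0.4 kg, hinged along the chest's far upper edge. It falls shut when let go below about 1.5 rad and falls open onto its stop beyond that.
- chest_lid_handle (a point): Middle of the lid's handle: round steel bar 11 mm thick, 100 mm long, parallel to the hinge, 35 mm above the lid's upper face, 30 mm from the lid's front edge. Moves with the lid.
- chest_lid_hinge (a point): Middle of the lid's hinge line, which runs along the point's y axis.
- jar1_mid (a point): Jar: upright cylinder 56 mm in diameter, 68 mm high (white with a paper band and a metal cap), about 0.25 kg, heavy-bottomed. This point is its centre, half-way up; z is the jar's axis. In the chest at the start, or absent. All jars are alike.
- jar2_mid (a point): Jar: upright cylinder 56 mm in diameter, 68 mm high (white with a paper band and a metal cap), about 0.25 kg, heavy-bottomed. This point is its centre, half-way up; z is the jar's axis. In the chest at the start, or absent. All jars are alike.
- jar3_mid (a point): Jar: upright cylinder 56 mm in diameter, 68 mm high (white with a paper band and a metal cap), about 0.25 kg, heavy-bottomed. This point is its centre, half-way up; z is the jar's axis. In the chest at the start, or absent. All jars are alike.
- jar4_mid (a point): Jar: upright cylinder 56 mm in diameter, 68 mm high (white with a paper band and a metal cap), about 0.25 kg, heavy-bottomed. This point is its centre, half-way up; z is the jar's axis. In the chest at the start, or absent. All jars are alike.
- water_bottle: Other stock standing on the table, to be left alone: clear bottle, 64 mm in diameter, 200 mm high; origin at the centre of its underside.
- juice_bottle: Other stock standing on the table, to be left alone: amber bottle, 68 mm in diameter, 170 mm high; origin at the centre of its underside.
- drink_can: Other stock standing on the table, to be left alone: metal can, 66 mm in diameter, 115 mm high; origin at the centre of its underside.
- slim_can: Other stock standing on the table, to be left alone: slim metal can, 56 mm in diameter, 140 mm high; origin at the centre of its underside.
- milk_carton: Other stock standing on the table, to be left alone: gable-topped carton, 70 by 70 by 195 mm; origin at the centre of its underside.
- dairy_tub: Other stock standing on the table, to be left alone: low white tub, 104 mm in diameter, 58 mm high; origin at the centre of its underside.
- ice_brick: Other stock standing on the table, to be left alone: flat blue ice brick, 160 by 90 by 28 mm; origin at the centre of its underside.

How it is judged:
On the way, in this order (a step that is already met when the one before it is completed fails the run):
1. the end stop is locked one hole further out and the chest's lid rests open on its stop (value of joint stop_bar between 0.064 and 0.076 m and value of joint bar_button below 0.003 m and value of joint chest_lid above 1.92 rad), for 0.2 s.
2. every jar stands in the lane (x of jar1_mid in the frame of lane between -0.02 and 0.02 m and z of jar1_mid in the frame of lane between 0.032 and 0.048 m and y of each of jar1_mid, jar2_mid, jar3_mid, jar4_mid in the frame of lane below 0.15 m and y of each of jar1_mid, jar2_mid, jar3_mid, jar4_mid in the frame of stop_face above 0.015 m and angle between each of jar1_mid, jar2_mid, jar3_mid, jar4_mid's own z axis and vertical below 0.15 rad and x of jar2_mid in the frame of lane between -0.02 and 0.02 m and z of jar2_mid in the frame of lane between 0.032 and 0.048 m and x of jar3_mid in the frame of lane between -0.02 and 0.02 m and z of jar3_mid in the frame of lane between 0.032 and 0.048 m and x of jar4_mid in the frame of lane between -0.02 and 0.02 m and z of jar4_mid in the frame of lane between 0.032 and 0.048 m), for 0.2 s.
3. the vent is fully open (value of joint vent_slide above 0.046 m), for 0.2 s.
At the end, for the whole second after the job is handed in: End stop locked at 0.070 m (within 6 mm), button up (within 3 mm); lid open beyond 1.92 rad; every jar present upright (within 0.15 rad), at rest on the lane's floor between its side walls, fixed end and end stop; vent slide open beyond 46 mm (all of step 1 and all of step 2 and linear speed of each of jar1, jar2, jar3, jar4 below 0.03 m/s and value of joint vent_slide above 0.046 m); the robot touches nothing.
It fails at once if other stock on the table is pushed more than 40 mm or knocked over (distance of any of water_bottle, juice_bottle, drink_can, slim_can, milk_carton, dairy_tub, ice_brick from where it was at the start of the episode above 0.04 m or angle between any of water_bottle, juice_bottle, drink_can, slim_can, milk_carton, dairy_tub, ice_brick's own z axis and vertical above 0.6 rad).
Of jar1, jar2, jar3, jar4 only 3 to 4 are there at a start; the rules pass over those that are not, and their reading is None.
At some moment in a run one of jar1, jar2, jar3, jar4 may be knocked a few centimetres aside while the robot is not near it.
It also fails if it takes over 210 s, if anything falls off the work surface, if the arm or the gripper's body presses on something with over 40 N, if the wrist force passes 120 N, or if a joint passes its speed limit or range.

## Robot

A 6-joint arm with a two-finger parallel gripper is mounted at the origin on the work surface. World frame = base frame: x ahead of the robot, y to its left, z up, the work surface at z = 0. Lengths are in m, angles in rad, forces in N, time in s.
With the tool pointing down it reaches from about 0.4 to 0.925 m from the base axis. Payload 12.5 kg.
Tool frame: the origin (TCP) lies on the centre line of the jaws, within the pads' length; the fingertips stand 8 mm ahead of it and the grasp point (between the pads) lies 11 mm behind it; y points along the fingers, x is the direction in which the jaws open and shut, and the axes are right-handed (so a half turn about y gives the same grasp; the last joint's range is limited). The gripper opens to 95 mm and grips with 3 to 60 N. Pads are 20 mm wide; open, the fingers measure 119 mm over their backs; the gripper's body (75 mm by 180 mm) begins 59 mm behind the grasp point.
Start: joints at [1.207, 0.491, 1.559, -0, 1.092, -0.106], TCP at [0.159, 0.604, 0.223] pointing down, gripper open.
Joint ranges: [-3.1, 3.1], [-0.84, 2.19], [0.05, 2.79], [-1.13, 4.28], [0.06, 2.93], [-2.69, 2.69]. Speed limits (rad/s): [2.22, 2.22, 2.79, 3.14, 3.14, 3.14].

## Interface

Orientations are given as a unit quaternion [x, y, z, w].
In Python, from rig import status, cams, ticket, finder gives the robot as it stands.
- The arm moves only by the tool servo_tool, never from a script. Its argument "increments" is text: rows parted by semicolons, each of 4 numbers parted by spaces: the shift along the tool's x, y, z in m, then the turn about the tool's y in rad. In form: dx dy dz spin; .... A call has 1 to 5 rows; each row shifts and turns the commanded pose from where the row before left it, along the tool's axes as they then stand; what a row does not reach is not made up. A row lasts 1/12 s, in which the tool goes at most 41.7 mm and 7.16 degrees, less where a joint would pass 70% of its speed; a pose out of reach is approached as far as the arm can. A call is refused whole if a number of a shift passes 0.0417 or a number of a turn 0.125, either way. A call with a gripper value outside its range is refused whole. "jaw" is the finger opening in m, from 0 to 0.0951, set as the call begins (left out, the last holds). The fingers move at their own pace and stop on an object; "force" is the grip in N (left out, the last holds). Time passes only in rows, so rows that do not move let the fingers close. It gives the time, the measured TCP pose, the force and the opening at its end, in the units of the state.
- status.read_state(): the state, without advancing time (a new reading comes with each control period).
- cams.get_image(name): name is "side" or "top"; returns a dict with "img" (480x640x3 uint8, red, green, blue), "depth" (480x640 float32, m along the optical axis (not along the pixel's ray), 0 where there is no reading), "fovy" (degrees; the focal length in pixels is half the picture's height over the tangent of half this angle, whatever the lens; pixels are square), "cx", "cy" (the principal point, pixels), "view" (4x4, takes a point from world to camera coordinates). Camera axes: x right, y down, z forward; pixel columns grow to the right and rows downward; lengths in m; the calibration is good to about 2 mm. A picture is of the moment at which its call begins.
- ticket.close_job(): hands the job in, once; it reports no verdict.
Trained networks look in a picture, given as the dict that the camera call returned (one of the last four; its "shot" number tells which), for a name from the list of things; names that differ only in an ending like _2 or _b are one class to them, and where a whole thing is asked for, a point or a joint stands for the part that bears it (a point fixed in the world has none). Each returns a list of dicts, best first, with "confidence" (0 to 1); they miss things now and then, are a little off and sometimes report something else, mostly with a low value. They report only what shows in the picture. A call takes as long as a camera call.
- finder.recognise(thing, picture): "point" ([x, y, z] in m, in world coordinates, good to about 4 mm: the middle of the surface that is visible of it).
The state is a dict: "clock": time; "joint_positions": joint angles; "qvel": joint speeds; "joint_torque": joint torques, N m; "ee_pos": TCP position; "tool_rot": TCP orientation; "ft_force": force on the tool from outside, world axes, zero at the start; "moment": the same for the moment, N m; "grip_width": finger opening in m.
Only numpy, scipy, OpenCV 4.12 (cv2) and the standard library are available. Lean on these libraries where they do the work, as an engineer would, in place of code of your own. Each camera call takes 0.05 s, during which the arm holds its last target.

## Working session

There is one attempt and no reset: what is moved stays moved. The work goes in short steps, Python scripts to look and compute and a tool call to move; the robot and the scene stay as the last step left them, time stands still between calls to the robot, and variables do not carry over. Pictures are saved under pics/ and viewed, and the job is handed in when it is done.

Besides the shell and the picture viewer there is one more tool, called after "Request:" in YAML: its name, and indented under it one key for each argument. servo_tool: Moves the arm, as the interface text tells. Its arguments: {"type":"object","properties":{"increments":{"type":"string"},"jaw":{"type":"number"},"force":{"type":"number"}},"required":["increments"]}

```bash
ls; mkdir -p pics; cat > h.py <<'E'
from rig import status, cams, ticket, finder
import numpy as np, cv2
def P(pic,u,v,d=None):
    f=240/np.tan(np.radians(pic["fovy"]/2))
    if d is None: d=pic["depth"][int(round(v)),int(round(u))]
    c=np.array([(u-pic["cx"])/f*d,(v-pic["cy"])/f*d,d,1])
    return (np.linalg.inv(pic["view"])@c)[:3]
def cloud(pic):
    f=240/np.tan(np.radians(pic["fovy"]/2))
    v,u=np.mgrid[0:480,0:640]; d=pic["depth"]
    c=np.stack([(u-pic["cx"])/f*d,(v-pic["cy"])/f*d,d,np.ones_like(d)],-1)
    return (c@np.linalg.inv(pic["view"]).T)[...,:3]
def save(pic,n): cv2.imwrite("pics/"+n+".png",pic["img"][...,::-1])
E
python3 - <<'E'
from h import *
s=status.read_state(); print(s)
for n in("top","side"):
    p=cams.get_image(n); save(p,n+"0"); print(n,p["fovy"],p["cx"],p["cy"],p["view"].round(3).tolist())
    for t in ["lane","bar_button_top","stop_face","vent_slide_top","chest","chest_lid_handle","chest_lid","jar1_mid","water_bottle","juice_bottle","drink_can","slim_can","milk_carton","dairy_tub","ice_brick"]:
        r=finder.recognise(t,p); print(t,[(np.round(q["point"],3).tolist(),round(q["confidence"],2)) for q in r[:3]])
E
```

```text
pics
{'clock': 0.0, 'joint_positions': array([ 1.20736794e+00,  4.91567467e-01,  1.55945654e+00,  7.55972890e-06,
        1.09166432e+00, -1.05590918e-01]), 'qvel': array([ 0.00141069, -0.00103452, -0.00025691,  0.00067127,  0.00208875,
        0.00135885]), 'joint_torque': array([ 7.89700025e-04, -6.12625337e+01, -2.58191603e+01,  6.92489860e-02,
        4.80671972e-02, -7.26210260e-05]), 'ee_pos': array([0.15925781, 0.60413235, 0.22205438]), 'tool_rot': array([ 0.56033312,  0.43123743, -0.43190005, -0.55993162]), 'ft_force': array([-0.00474362, -0.00088051, -0.47268028]), 'moment': array([-0.00088235, -0.00129813, -0.00333604]), 'grip_width': 0.09516741546205054}
top 52.02795584051243 322.9032845651511 239.10723297667946 [[-0.002, -1.0, 0.001, 0.003], [-0.973, 0.002, -0.232, 0.61], [0.232, -0.002, -0.973, 1.533], [0.0, 0.0, 0.0, 1.0]]
lane [([0.508, -0.233, 0.019], 0.87)]
bar_button_top []
stop_face [([0.607, -0.246, 0.024], 0.79)]
vent_slide_top [([0.424, -0.266, 0.032], 0.76)]
chest [([0.464, 0.261, 0.11], 0.77)]
chest_lid_handle [([0.423, -0.26, 0.025], 0.21)]
chest_lid [([0.466
[... 740 characters left out ...]
0.52, 0.526, 0.126], 0.46)]
bar_button_top [([0.62, -0.116, 0.057], 0.57)]
stop_face [([0.58, -0.276, 0.033], 0.88)]
vent_slide_top [([0.423, -0.268, 0.03], 0.97)]
chest [([0.444, 0.199, 0.107], 0.61), ([0.425, -0.266, 0.034], 0.33), ([0.746, -0.01, 0.085], 0.3)]
chest_lid_handle [([0.462, 0.24, 0.11], 0.95)]
chest_lid [([0.46, 0.241, 0.106], 0.59), ([0.442, 0.194, 0.106], 0.28)]
jar1_mid []
water_bottle []
juice_bottle [([0.694, -0.382, 0.093], 0.73)]
drink_can [([0.332, -0.464, 0.096], 0.62)]
slim_can [([0.748, -0.009, 0.088], 0.96)]
milk_carton [([0.515, 0.526, 0.126], 0.65)]
dairy_tub [([0.379, -0.583, 0.056], 0.81)]
ice_brick [([0.512, -0.246, 0.023], 0.7), ([0.337, 0.531, 0.03], 0.55)]
```

View pics/top0.png

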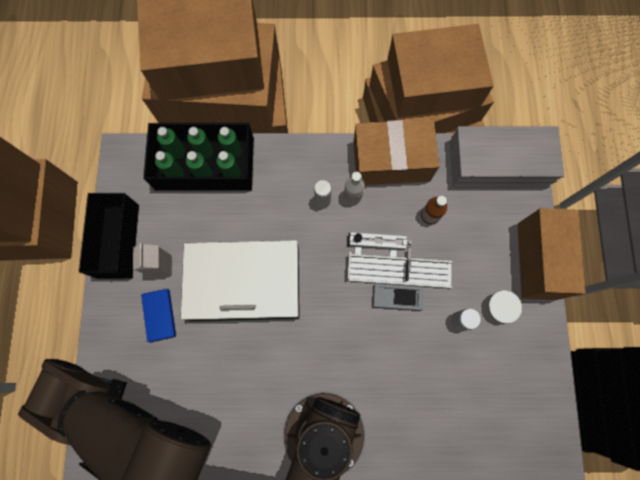

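View pics/side0.png

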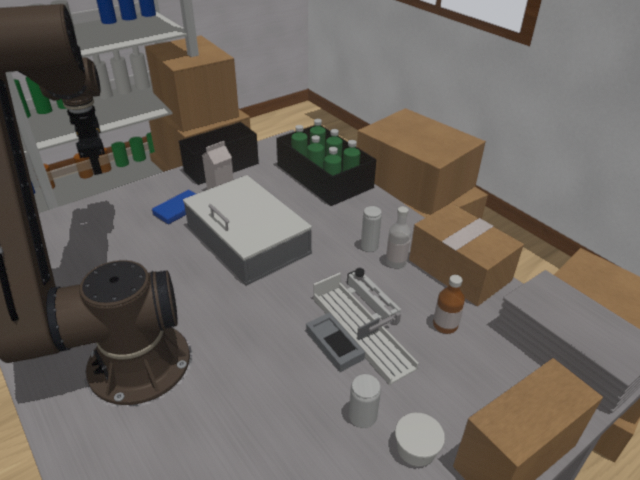

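```bash
python3 - <<'E'
from h import *
for n in("top","side"):
    p=cams.get_image(n)
    c=cloud(p); np.save(n+".npy",c); cv2.imwrite(n+".png",p["img"][...,::-1])
    x,y,z=c[...,0],c[...,1],c[...,2]
    def box(x0,x1,y0,y1,z0,z1): 
        m=(x>x0)&(x<x1)&(y>y0)&(y<y1)&(z>z0)&(z<z1)&(p["depth"]>0); return m
    def ob(nm,m):
        q=c[m]; 
        if len(q)<5: print(nm,len(q)); return
        r=cv2.minAreaRect((q[:,:2]*1000).astype(np.float32)); print(nm,len(q),"c",np.round(r[0],1),"s",np.round(r[1],1),"a",round(r[2],2),"z",q[:,2].min().round(4),np.median(q[:,2]).round(4),q[:,2].max().round(4),"mean",q.mean(0).round(4))
    print(n)
    ob("lid",box(.25,.7,.05,.5,.098,.115))
    ob("handle",box(.3,.5,.1,.4,.125,.16))
    ob("button",box(.55,.7,-.2,-.05,.052,.07))
    ob("endwall",box(.45,.57,-.2,-.05,.04,.07))
    ob("plate",box(.45,.57,-.4,-.2,.04,.07))
    ob("duct",box(.36,.456,-.4,-.14,.022,.036))
    ob("tube",box(.57,.68,-.36,-.08,.032,.042))
    black=(p["img"].max(-1)<45)
    ob("slide",box(.36,.456,-.4,-.14,.02,.04)&black)
p=cv2.imread("top.png"); cv2.imwrite("pics/t1.png",cv2.resize(p[215:320,330:470],None,fx=5,fy=5,interpolation=cv2.INTER_CUBIC))
p=cv2.imread("side.png"); cv2.imwrite("pics/s1.png",cv2.resize(p[260:385,300:425],None,fx=4.7,fy=4.7,interpolation=cv2.INTER_CUBIC))
E
```

```text
top
lid 8445 c [473.7 264.7] s [241.8 361.6] a 1.34 z 0.098 0.1073 0.115 mean [0.4719 0.2634 0.1073]
handle 132 c [383.5 261.1] s [ 11.4 108.9] a 1.41 z 0.1387 0.147 0.1573 mean [0.3831 0.2595 0.147 ]
button 67 c [ 588.6 -102.6] s [25.7 82.7] a 73.12 z 0.0532 0.0611 0.0688 mean [ 0.6076 -0.1065  0.0612]
endwall 58 c [524.9 -81.4] s [ 6.  88.3] a 85.84 z 0.0404 0.059 0.0665 mean [ 0.5256 -0.0812  0.0587]
plate 64 c [ 510.9 -260.1] s [ 55.2 112.3] a 86.46 z 0.0405 0.0509 0.0626 mean [ 0.5189 -0.2747  0.0501]
duct 830 c [ 423.1 -241.6] s [160.2  72.2] a 86.91 z 0.022 0.0287 0.036 mean [ 0.4217 -0.2485  0.0286]
tube 397 c [ 610.5 -224.6] s [ 96.2 285.9] a 7.9 z 0.032 0.0362 0.0418 mean [ 0.6121 -0.181   0.0364]
slide 265 c [ 426.5 -263.6] s [64.2 45.2] a 84.99 z 0.0202 0.0299 0.038 mean [ 0.4265 -0.264   0.0299]
side
lid 5534 c [471.4 263.8] s [245.3 371.5] a 1.47 z 0.0981 0.1088 0.115 mean [0.4666 0.2456 0.1086]
handle 114 c [381.  261.6] s [ 10.9 115.2] a 1.14 z 0.1254 0.1475 0.1553 mean [0.3804 0.2567 0.1453]
button 87 c [ 588.8 -105. ] s [30.8 85.6] a 74.09 z 0.0523 0.061 0.067 mean [ 0.6036 -0.1081  0.0605]
endwall 191 c [524.  -82.4] s [11.3 89.9] a 84.85 z 0.0401 0.0525 0.0654 mean [ 0.5225 -0.0832  0.0524]
plate 174 c [ 522.5 -279.6] s [16.4 96. ] a 84.79 z 0.04 0.0485 0.0609 mean [ 0.5175 -0.2774  0.0489]
duct 1307 c [ 418.3 -279.1] s [ 75.2 240.4] a 0.0 z 0.022 0.0296 0.0359 mean [ 0.4201 -0.2514  0.0291]
tube 579 c [ 609.6 -225.1] s [ 97.2 286.4] a 9.33 z 0.032 0.0367 0.042 mean [ 0.6101 -0.1935  0.0367]
slide 330 c [ 423.7 -265.7] s [66.8 48.7] a 86.32 z 0.0232 0.0303 0.0372 mean [ 0.4235 -0.2666  0.0304]
```

View pics/t1.png

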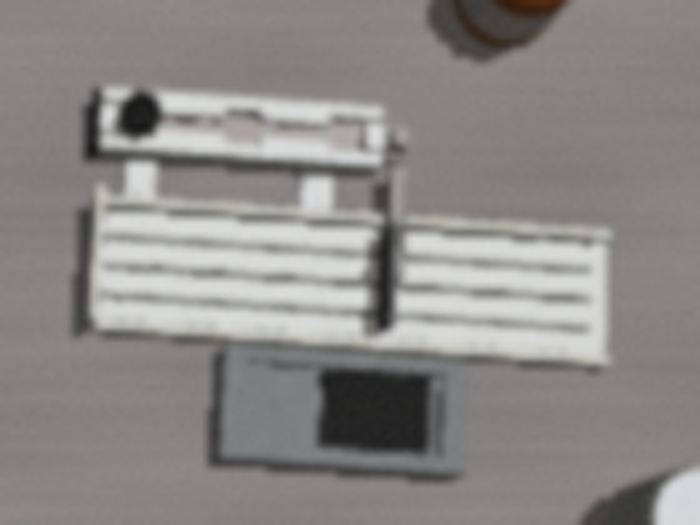

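View pics/s1.png

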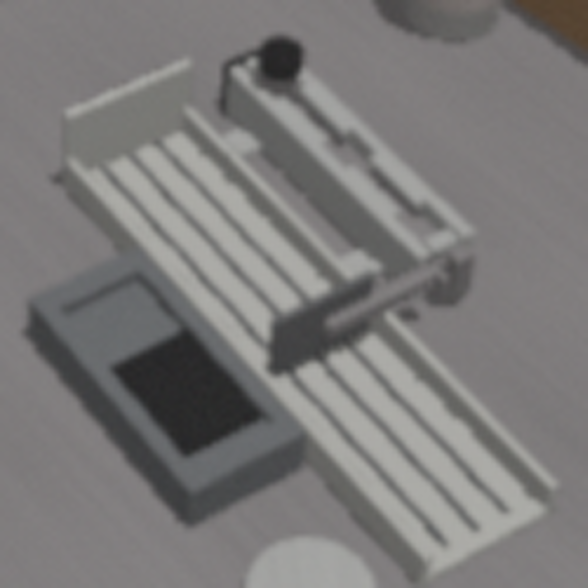

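```bash
cat >> h.py <<'E'
from scipy.spatial.transform import Rotation as Rn
def st():
    s=status.read_state(); R=Rn.from_quat(s["tool_rot"]).as_matrix()
    print("t %.2f"%s["clock"],"tcp",s["ee_pos"].round(4),"xdir yaw deg",np.degrees(np.arctan2(R[1,0],R[0,0])).round(2),"ydir",R[:,1].round(3),"F",s["ft_force"].round(1),"w",round(s["grip_width"],4),"j",s["joint_positions"].round(2))
    return s,R
def go(tx,ty,tz,yaw=None):
    """total tool shifts for TCP to target, yaw = desired tool-x heading (deg, mod 180)"""
    s,R=st(); d=np.array([tx,ty,tz])-s["ee_pos"]
    cur=np.degrees(np.arctan2(R[1,0],R[0,0]))
    sp=0
    if yaw is not None:
        dy=(yaw-cur+90)%180-90; sp=-np.radians(dy)
    print("tool shift at present axes",(R.T@d).round(4),"spin",round(sp,4), "dist",np.linalg.norm(d).round(3))
    # with spin first
    R2=R@Rn.from_rotvec([0,sp,0]).as_matrix(); print("after spin axes",(R2.T@d).round(4))
E
python3 - <<'E'
from h import *
for n in("top","side"):
    c=np.load(n+".npy"); im=cv2.imread(n+".png").max(-1); x,y,z=c[...,0],c[...,1],c[...,2]
    m=(im<60)&(x>.58)&(x<.66)&(y>-.16)&(y<-.08)&(z>.053)&(z<.068)
    print(n,m.sum(),c[m].mean(0).round(4),(c[m].min(0)/2+c[m].max(0)/2).round(4))
st()
go(.383,.2605,.30,1.4)
E
```

```text
top 40 [ 0.6173 -0.1115  0.0608] [ 0.617  -0.1117  0.0611]
side 50 [ 0.6148 -0.1169  0.061 ] [ 0.6161 -0.1161  0.0604]
t 1.70 tcp [0.1593 0.6044 0.2227] xdir yaw deg 75.23 ydir [ 0.  0. -1.] F [0.7 0.3 0.6] w 0.0948 j [ 1.21  0.49  1.56 -0.    1.09 -0.11]
t 1.70 tcp [0.1593 0.6044 0.2227] xdir yaw deg 75.23 ydir [ 0.  0. -1.] F [0.7 0.3 0.6] w 0.0948 j [ 1.21  0.49  1.56 -0.    1.09 -0.11]
tool shift at present axes [-0.2755 -0.0774 -0.3039] spin 1.2886 dist 0.417
after spin axes [ 0.2152 -0.0774 -0.3492]
```

Request:
servo_tool:
  increments: "0 -0.015 0 0.12; 0 -0.015 0 0.12; 0 -0.015 0 0.12; 0 -0.015 0 0.12; 0 -0.017 0 0.12"
  jaw: 0.05

```text
clock: 2.12
ee_pos: [0.1593, 0.6042, 0.3001]
tool_rot: [0.664, 0.245, -0.245, -0.663]
ft_force: [0.0, 0.1, 0.1]
grip_width: 0.067
```

Request:
servo_tool:
  increments: "0 0 0 0.12; 0 0 0 0.12; 0 0 0 0.12; 0 0 0 0.12; 0 0 0 0.12"

```text
clock: 2.53
ee_pos: [0.1593, 0.6043, 0.2997]
tool_rot: [-0.706, -0.038, 0.038, 0.706]
ft_force: [-0.2, -1.0, -0.1]
grip_width: 0.0499
```

Request:
servo_tool:
  increments: "0.022 0 -0.035 0.0886; 0.022 0 -0.035 0; 0.022 0 -0.035 0; 0.022 0 -0.035 0; 0.022 0 -0.035 0"

```text
clock: 2.95
ee_pos: [0.277, 0.4326, 0.2997]
tool_rot: [-0.707, -0.009, 0.009, 0.707]
ft_force: [1.5, -0.4, -0.2]
grip_width: 0.0501
```

Request:
servo_tool:
  increments: "0.022 0 -0.035 0; 0.022 0 -0.035 0; 0.022 0 -0.035 0; 0.022 0 -0.035 0; 0.017 0 -0.034 0"

```text
clock: 3.37
ee_pos: [0.3868, 0.261, 0.2999]
tool_rot: [-0.707, -0.009, 0.008, 0.707]
ft_force: [1.3, 0.6, -0.5]
grip_width: 0.0497
```

```bash
python3 - <<'E'
from h import *
go(.383,.2605,.131,1.4)
p=cams.get_image("top");save(p,"t2"); cv2.imwrite("pics/t2.png",p["img"][150:350,150:330,::-1].repeat(3,0).repeat(3,1))
E
```

```text
t 3.37 tcp [0.3868 0.261  0.2999] xdir yaw deg 1.39 ydir [ 0.001  0.    -1.   ] F [ 1.3  0.6 -0.5] w 0.0497 j [ 0.45  0.18  1.82 -0.    1.14  0.43]
tool shift at present axes [-0.004   0.1689 -0.0005] spin -0.0002 dist 0.169
after spin axes [-0.004   0.1689 -0.0005]
```

Request:
servo_tool:
  increments: "-0.004 0.035 0 0; 0 0.035 0 0; 0 0.035 0 0; 0 0.035 0 0; 0 0.02 0 0"

```text
clock: 3.83
ee_pos: [0.3807, 0.2622, 0.137]
tool_rot: [0.707, 0.008, -0.009, -0.707]
ft_force: [0.4, 0.4, 0.0]
grip_width: 0.0499
```

Request:
servo_tool:
  increments: "0 0.0085 0 0; 0 0 0 0; 0 0 0 0; 0 0 0 0; 0 0 0 0"
  jaw: 0.0
  force: 12

```text
clock: 4.25
ee_pos: [0.3823, 0.2631, 0.1325]
tool_rot: [-0.707, -0.009, 0.008, 0.707]
ft_force: [0.8, -0.5, 0.5]
grip_width: 0.022
```

```bash
python3 - <<'E'
from h import *
s,R=st()
p=cams.get_image("side"); cv2.imwrite("pics/s2.png",p["img"][140:290,150:330,::-1].repeat(4,0).repeat(4,1))
E
```

```text
t 4.25 tcp [0.3823 0.2631 0.1325] xdir yaw deg 1.4 ydir [ 0.002  0.001 -1.   ] F [ 0.8 -0.5  0.5] w 0.022 j [0.46 0.4  2.04 0.   0.7  0.44]
```

View pics/s2.png

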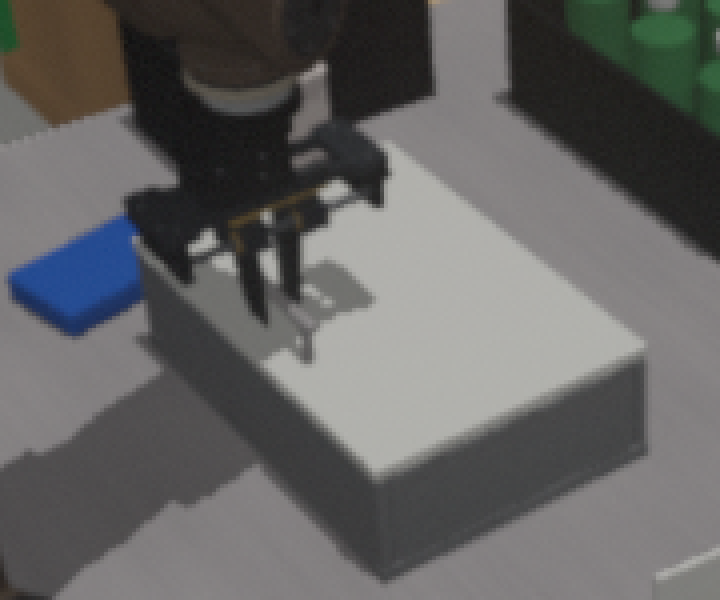

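Request:
servo_tool:
  increments: "0 0 0 0; 0 0 0 0; 0 0 0 0; 0 0 0 0"

```text
clock: 4.63
ee_pos: [0.3825, 0.263, 0.132]
tool_rot: [-0.707, -0.009, 0.008, 0.707]
ft_force: [2.5, -0.7, 7.3]
grip_width: 0.0104
```

```bash
python3 - <<'E'
from h import *
s,R=st()
# arc
hx=.5938  # hinge x
hz=.107
psi=np.radians(1.35)
h0=np.array([.3823-hx]) 
g=lambda t:np.array([-.210*np.cos(t)+.035*np.sin(t), .210*np.sin(t)+.035*np.cos(t)])
a=np.arange(0,1.72,.085); pts=np.array([g(t) for t in a]); d=np.diff(pts,axis=0)
for t,r in zip(a[1:],d.round(4)): print(round(t,3),"dx %.4f dy(down) %.4f"%(r[0],-r[1]))
E
```

```text
t 4.63 tcp [0.3825 0.263  0.132 ] xdir yaw deg 1.4 ydir [ 0.002  0.001 -1.   ] F [ 2.5 -0.7  7.3] w 0.0104 j [ 0.46  0.4   2.04 -0.    0.7   0.44]
0.085 dx 0.0037 dy(down) -0.0177
0.17 dx 0.0052 dy(down) -0.0173
0.255 dx 0.0067 dy(down) -0.0168
0.34 dx 0.0081 dy(down) -0.0162
0.425 dx 0.0094 dy(down) -0.0154
0.51 dx 0.0107 dy(down) -0.0146
0.595 dx 0.0119 dy(down) -0.0136
0.68 dx 0.0130 dy(down) -0.0126
0.765 dx 0.0140 dy(down) -0.0114
0.85 dx 0.0149 dy(down) -0.0102
0.935 dx 0.0158 dy(down) -0.0089
1.02 dx 0.0165 dy(down) -0.0075
1.105 dx 0.0170 dy(down) -0.0061
1.19 dx 0.0175 dy(down) -0.0046
1.275 dx 0.0178 dy(down) -0.0031
1.36 dx 0.0180 dy(down) -0.0016
1.445 dx 0.0181 dy(down) -0.0001
1.53 dx 0.0180 dy(down) 0.0015
1.615 dx 0.0178 dy(down) 0.0030
1.7 dx 0.0175 dy(down) 0.0045
```

Request:
servo_tool:
  increments: "0.004 -0.0177 0 0; 0.0057 -0.0173 0 0; 0.0072 -0.0168 0 0; 0.0086 -0.016 0 0; 0.0099 -0.0153 0 0"

```text
clock: 5.05
ee_pos: [0.4204, 0.2638, 0.2152]
tool_rot: [-0.707, -0.011, 0.006, 0.707]
ft_force: [20.3, 0.4, -19.1]
grip_width: 0.0106
```

```bash
python3 - <<'E'
from h import *
s,R=st()
E
```

```text
t 5.05 tcp [0.4204 0.2638 0.2152] xdir yaw deg 1.39 ydir [ 0.007  0.001 -1.   ] F [ 20.3   0.4 -19.1] w 0.0106 j [ 0.43  0.32  1.88 -0.    0.94  0.4 ]
```

Request:
servo_tool:
  increments: "0.002 0 0 0; 0 0 0 0"

```text
clock: 5.22
ee_pos: [0.4199, 0.2637, 0.2146]
tool_rot: [-0.707, -0.009, 0.008, 0.707]
ft_force: [4.2, 1.5, -6.4]
grip_width: 0.0105
```

```bash
python3 - <<'E'
from h import *
g=lambda t:np.array([-.210*np.cos(t)+.047*np.sin(t), .210*np.sin(t)+.047*np.cos(t)])
a=np.arange(.43,1.8,.085); pts=np.array([g(t) for t in a]); d=np.diff(pts,axis=0)
for t,r in zip(a[1:],d.round(4)): print(round(t,3),"dx %.4f dy(down) %.4f"%(r[0],-r[1]))
E
```

```text
0.515 dx 0.0117 dy(down) -0.0141
0.6 dx 0.0128 dy(down) -0.0130
0.685 dx 0.0139 dy(down) -0.0119
0.77 dx 0.0148 dy(down) -0.0107
0.855 dx 0.0157 dy(down) -0.0094
0.94 dx 0.0164 dy(down) -0.0080
1.025 dx 0.0171 dy(down) -0.0066
1.11 dx 0.0176 dy(down) -0.0051
1.195 dx 0.0179 dy(down) -0.0036
1.28 dx 0.0182 dy(down) -0.0021
1.365 dx 0.0183 dy(down) -0.0005
1.45 dx 0.0183 dy(down) 0.0010
1.535 dx 0.0181 dy(down) 0.0026
1.62 dx 0.0178 dy(down) 0.0041
1.705 dx 0.0174 dy(down) 0.0056
1.79 dx 0.0169 dy(down) 0.0071
```

Static load is low; continue.

Request:
servo_tool:
  increments: "0.0117 -0.014 0 0; 0.0128 -0.013 0 0; 0.0139 -0.012 0 0; 0.0148 -0.0107 0 0; 0.0157 -0.0094 0 0"

```text
clock: 5.63
ee_pos: [0.4865, 0.2652, 0.274]
tool_rot: [0.707, 0.008, -0.01, -0.707]
ft_force: [-4.0, -2.3, 3.3]
grip_width: 0.0107
```

Request:
servo_tool:
  increments: "0.0164 -0.008 0 0; 0.017 -0.0066 0 0; 0.0176 -0.005 0 0; 0.018 -0.0036 0 0; 0.018 -0.002 0 0"

```text
clock: 6.05
ee_pos: [0.575, 0.2673, 0.2991]
tool_rot: [0.707, 0.009, -0.009, -0.707]
ft_force: [-1.3, -1.6, 3.0]
grip_width: 0.0108
```

Request:
servo_tool:
  increments: "0.018 -0.0005 0 0; 0.018 0.001 0 0; 0.018 0.0026 0 0; 0.018 0.004 0 0; 0 0 0 0"

```text
clock: 6.47
ee_pos: [0.649, 0.2688, 0.29]
tool_rot: [0.707, 0.008, -0.008, -0.707]
ft_force: [1.8, -2.5, 3.9]
grip_width: 0.0106
```

```bash
python3 - <<'E'
from h import *
s,R=st()
p=cams.get_image("side"); cv2.imwrite("pics/s3.png",p["img"][60:290,130:360,::-1].repeat(3,0).repeat(3,1)[:600])
E
```

```text
t 6.47 tcp [0.649  0.2688 0.29  ] xdir yaw deg 1.35 ydir [ 0.    -0.001 -1.   ] F [ 1.8 -2.5  3.9] w 0.0106 j [ 0.3   0.56  1.26 -0.    1.33  0.28]
```

View pics/s3.png

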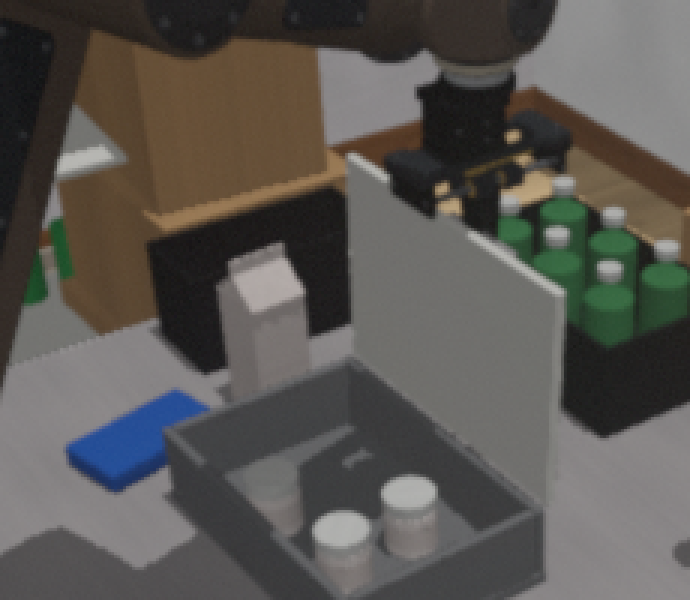

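Request:
servo_tool:
  increments: "0.0087 0.003 0 0; 0.0085 0.003 0 0; 0 0 0 0"

```text
clock: 6.77
ee_pos: [0.6653, 0.2693, 0.2845]
tool_rot: [0.707, 0.008, -0.009, -0.707]
ft_force: [2.0, -4.3, 1.9]
grip_width: 0.0104
```

Request:
servo_tool:
  increments: "0 0 0 0; 0 0 0 0; 0 -0.005 0 0; 0.003 -0.01 0 0; 0.003 -0.01 0 0"
  jaw: 0.02

```text
clock: 7.18
ee_pos: [0.67, 0.2701, 0.3116]
tool_rot: [-0.707, -0.009, 0.009, 0.707]
ft_force: [-0.6, 0.6, 0.8]
grip_width: 0.02
```

Request:
servo_tool:
  increments: "0.003 -0.01 0 0; 0.0 -0.015 0 0; 0 -0.02 0 0; 0 -0.03 0 0; 0 -0.03 0 0"

```text
clock: 7.6
ee_pos: [0.6727, 0.27, 0.4174]
tool_rot: [-0.707, -0.009, 0.009, 0.707]
ft_force: [0.1, -0.4, -0.7]
grip_width: 0.0201
```

```bash
python3 - <<'E'
from h import *
s,R=st()
p=cams.get_image("side"); cv2.imwrite("pics/s4.png",p["img"][60:290,130:360,::-1].repeat(3,0).repeat(3,1)[:600])
E
```

```text
t 7.60 tcp [0.6727 0.27   0.4174] xdir yaw deg 1.42 ydir [-0.  0. -1.] F [ 0.1 -0.4 -0.7] w 0.0201 j [0.29 0.55 0.95 0.   1.64 0.27]
```

View pics/s4.png

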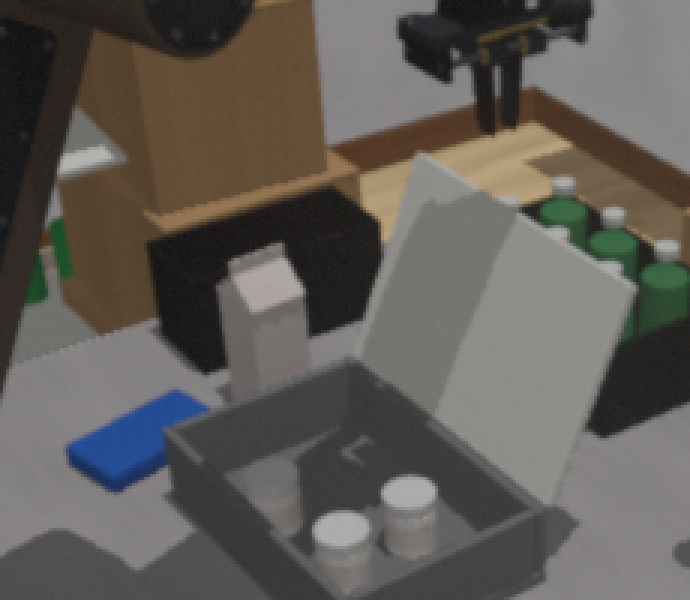

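```bash
python3 - <<'E'
from h import *
go(.616,-.114,.12,85.5)
E
```

```text
t 7.65 tcp [0.6732 0.2702 0.4247] xdir yaw deg 1.42 ydir [ 0.008  0.003 -1.   ] F [0.9 0.4 6.2] w 0.0197 j [0.29 0.55 0.94 0.   1.65 0.27]
tool shift at present axes [-0.0693  0.303  -0.3835] spin -1.4675 dist 0.494
after spin axes [-0.3886  0.303   0.0294]
```

Request:
servo_tool:
  increments: "-0.007 0 -0.0383 0; -0.007 0 -0.0383 0; -0.007 0 -0.0383 0; -0.007 0 -0.0383 0; -0.007 0 -0.0383 0"
  jaw: 0.05

```text
clock: 8.07
ee_pos: [0.6421, 0.0763, 0.4166]
tool_rot: [-0.707, -0.009, 0.008, 0.707]
ft_force: [1.1, -0.9, 0.2]
grip_width: 0.0471
```

Request:
servo_tool:
  increments: "-0.007 0 -0.0383 0; -0.007 0 -0.0383 0; -0.007 0 -0.0383 0; -0.007 0 -0.0383 0; -0.007 0 -0.0383 0"

```text
clock: 8.48
ee_pos: [0.6119, -0.1163, 0.4166]
tool_rot: [0.707, 0.009, -0.008, -0.707]
ft_force: [0.8, -0.1, 0.9]
grip_width: 0.0501
```

Request:
servo_tool:
  increments: "0 0.02 0 -0.1223; 0 0.02 0 -0.1223; 0 0.02 0 -0.1223; 0 0.02 0 -0.1223; 0 0.02 0 -0.1223"

```text
clock: 8.9
ee_pos: [0.6126, -0.1147, 0.3156]
tool_rot: [0.671, 0.224, -0.223, -0.671]
ft_force: [0.2, -1.1, 0.9]
grip_width: 0.0498
```

Request:
servo_tool:
  increments: "0 0.02 0 -0.1223; 0 0.02 0 -0.1223; 0 0.02 0 -0.1223; 0 0.02 0 -0.1223; 0 0.02 0 -0.1223"

```text
clock: 9.32
ee_pos: [0.6129, -0.1146, 0.2155]
tool_rot: [0.573, 0.415, -0.414, -0.572]
ft_force: [0.1, -0.2, -0.5]
grip_width: 0.0501
```

Request:
servo_tool:
  increments: "0 0.02 0 -0.1223; 0 0.02 0 -0.1223; 0 0.02 0 0; 0 0.02 0 0; 0 0 0 0"

```text
clock: 9.73
ee_pos: [0.6115, -0.1142, 0.1328]
tool_rot: [-0.518, -0.479, 0.481, 0.521]
ft_force: [0.2, 0.4, -0.1]
grip_width: 0.0499
```

```bash
python3 - <<'E'
from h import *
go(.616,-.114,.057,85.5)
p=cams.get_image("side"); cv2.imwrite("pics/s5.png",p["img"][210:360,280:430,::-1].repeat(4,0).repeat(4,1))
p=cams.get_image("top"); cv2.imwrite("pics/t5.png",p["img"][180:350,150:370,::-1].repeat(3,0).repeat(3,1))
np.save("chest.npy",cloud(p)); cv2.imwrite("chest.png",p["img"][...,::-1])
for r in finder.recognise("jar1_mid",p): print(np.round(r["point"],3),r["confidence"])
E
```

```text
t 9.73 tcp [ 0.6115 -0.1142  0.1328] xdir yaw deg 85.49 ydir [-0.004  0.002 -1.   ] F [ 0.2  0.4 -0.1] w 0.0499 j [-0.29  0.59  1.66  0.    0.91 -1.78]
tool shift at present axes [ 0.0005  0.0757 -0.0048] spin -0.0002 dist 0.076
after spin axes [ 0.0005  0.0757 -0.0048]
```

View pics/s5.png

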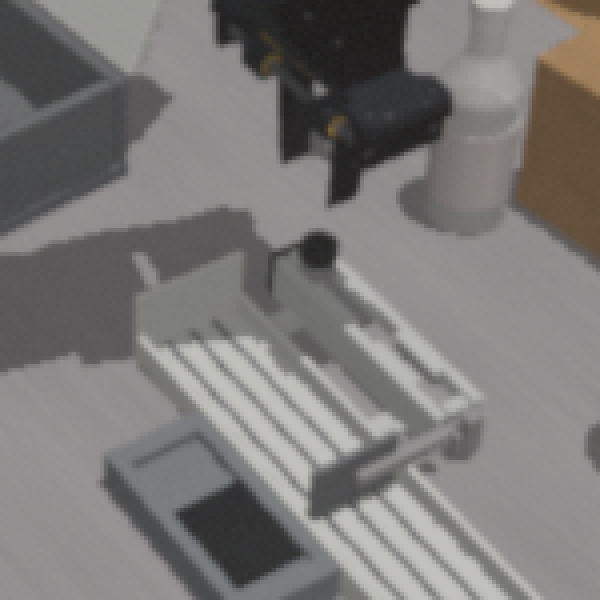

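View pics/t5.png

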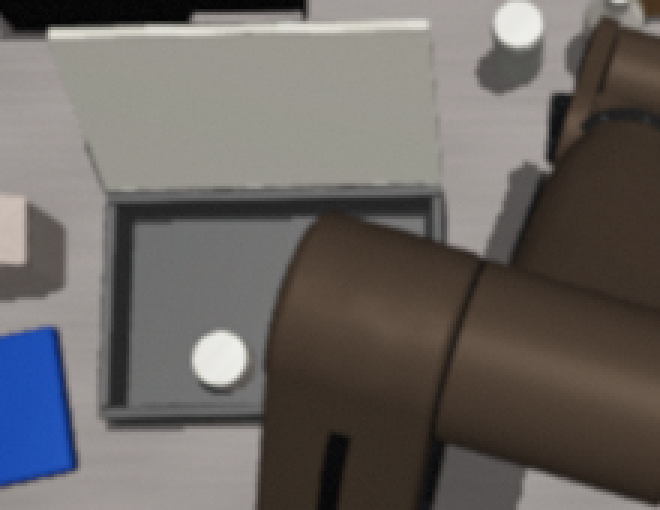

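Request:
servo_tool:
  increments: "0 0.02 -0.0045 0; 0 0.02 0 0; 0 0.02 0 0; 0 0.01 0 0; 0 0.005 0 0"

```text
clock: 10.3
ee_pos: [0.6172, -0.115, 0.0604]
tool_rot: [-0.519, -0.48, 0.48, 0.519]
ft_force: [-0.6, -0.6, 0.1]
grip_width: 0.0501
```

Request:
servo_tool:
  increments: "0 0 0 0; 0 0 0 0; 0 0 0 0; 0 0 0 0; 0 0 0 0"
  jaw: 0.0
  force: 20

```text
clock: 10.72
ee_pos: [0.6175, -0.1151, 0.0614]
tool_rot: [0.52, 0.48, -0.48, -0.519]
ft_force: [0.6, 0.6, 3.2]
grip_width: 0.0272
```

```bash
python3 - <<'E'
from h import *
st()
p=cams.get_image("side"); cv2.imwrite("pics/s6.png",p["img"][210:360,280:430,::-1].repeat(4,0).repeat(4,1))
E
```

```text
t 10.72 tcp [ 0.6175 -0.1151  0.0614] xdir yaw deg 85.48 ydir [ 0.002 -0.    -1.   ] F [0.6 0.6 3.2] w 0.0272 j [-0.29  0.68  1.69  0.    0.76 -1.78]
```

View pics/s6.png

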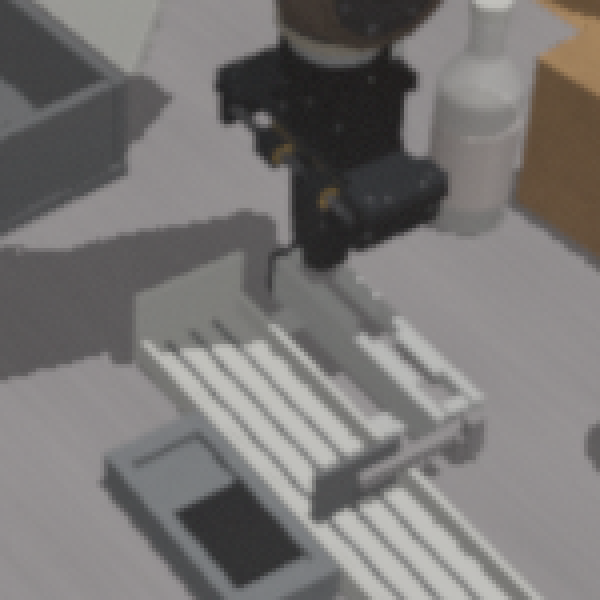

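Request:
servo_tool:
  increments: "0 0.003 0 0; 0 0.003 0 0; 0 0.002 0 0; 0 0 0 0"

```text
clock: 11.1
ee_pos: [0.6175, -0.1151, 0.0525]
tool_rot: [0.52, 0.48, -0.48, -0.519]
ft_force: [2.2, 0.1, 5.6]
grip_width: 0.0273
```

```bash
python3 - <<'E'
from h import *
st()
E
```

```text
t 11.10 tcp [ 0.6175 -0.1151  0.0525] xdir yaw deg 85.48 ydir [ 0.001 -0.    -1.   ] F [2.2 0.1 5.6] w 0.0273 j [-0.29  0.7   1.7   0.    0.75 -1.78]
```

Request:
servo_tool:
  increments: "-0.01 0 0 0; -0.01 0 0 0; -0.01 0 0 0; -0.01 0 0 0; 0 0 0 0"

```text
clock: 11.52
ee_pos: [0.6144, -0.1567, 0.0526]
tool_rot: [0.52, 0.48, -0.479, -0.519]
ft_force: [1.6, -2.0, 5.4]
grip_width: 0.0271
```

Request:
servo_tool:
  increments: "-0.01 0 0 0; -0.01 0 0 0; -0.01 0 0 0; 0 0 0 0; 0 0 0 0"

```text
clock: 11.93
ee_pos: [0.6122, -0.1859, 0.0526]
tool_rot: [0.52, 0.48, -0.479, -0.519]
ft_force: [3.1, -1.7, 5.2]
grip_width: 0.0272
```

```bash
python3 - <<'E'
from h import *
s,R=st()
d=s["ee_pos"]-np.array([.6175,-.1151,.0525]); print(d.round(4),np.hypot(*d[:2]))
E
```

```text
t 11.93 tcp [ 0.6122 -0.1859  0.0526] xdir yaw deg 85.44 ydir [ 0.002 -0.001 -1.   ] F [ 3.1 -1.7  5.2] w 0.0272 j [-0.4   0.71  1.67 -0.    0.76 -1.89]
[-0.0053 -0.0708  0.0001] 0.07099551994970434
```

Request:
servo_tool:
  increments: "0.0005 0 0 0; 0 0 0 0; 0 0 0 0"
  jaw: 0.04

```text
clock: 12.18
ee_pos: [0.611, -0.1841, 0.0518]
tool_rot: [-0.519, -0.48, 0.48, 0.52]
ft_force: [-1.3, -0.6, -0.7]
grip_width: 0.039
```

Request:
servo_tool:
  increments: "0 -0.03 0 0; 0 -0.03 0 0; 0 -0.03 0 0; 0 -0.03 0 0; 0 0 0 0"

```text
clock: 12.6
ee_pos: [0.6132, -0.1849, 0.1779]
tool_rot: [0.522, 0.481, -0.479, -0.517]
ft_force: [0.1, 0.1, 0.5]
grip_width: 0.0398
```

```bash
python3 - <<'E'
from h import *
st()
p=cams.get_image("side"); cv2.imwrite("pics/s7.png",p["img"][210:360,280:430,::-1].repeat(4,0).repeat(4,1))
c=cloud(p); im=p["img"].max(-1); x,y,z=c[...,0],c[...,1],c[...,2]
m=(im<60)&(x>.58)&(x<.64)&(y>-.22)&(y<-.15)&(z>.045)&(z<.07)
q=c[m]; print(len(q),np.median(q,0).round(4),q.min(0).round(4),q.max(0).round(4))
m=(x>.47)&(x<.56)&(y>-.39)&(y<-.31)&(z>.03)&(z<.065); q=c[m]; print(len(q),q.mean(0).round(4))
E
```

```text
t 12.60 tcp [ 0.6132 -0.1849  0.1779] xdir yaw deg 85.5 ydir [ 0.007 -0.003 -1.   ] F [0.1 0.1 0.5] w 0.0398 j [-0.4   0.55  1.57  0.    1.01 -1.89]
60 [ 0.6086 -0.1887  0.0601] [ 0.5982 -0.1983  0.0479] [ 0.6216 -0.1752  0.0651]
256 [ 0.5122 -0.3504  0.0448]
```

View pics/s7.png

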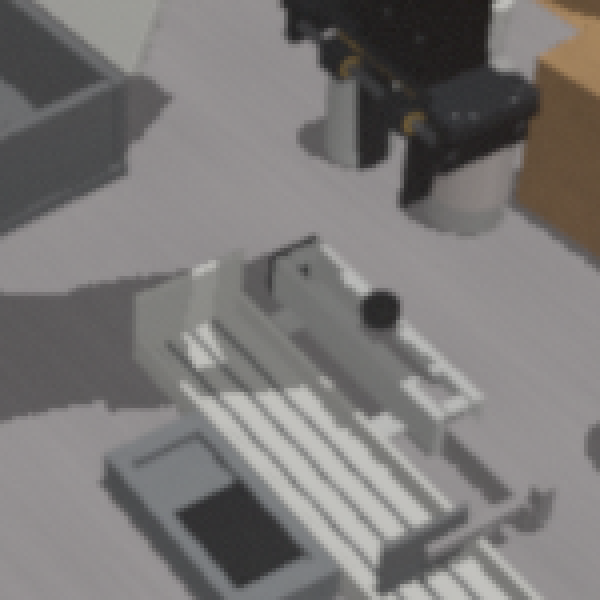

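```bash
python3 - <<'E'
from h import *
s,R=st()
p=cams.get_image("side"); c=cloud(p); x,y,z=c[...,0],c[...,1],c[...,2]
m=((x>.36)&(x<.58)&(y>.09)&(y<.44)&(z>.072)&(z<.088)&(p["img"].min(-1)>90)).astype(np.uint8)
n,l,stt,_=cv2.connectedComponentsWithStats(m)
for i in range(1,n):
    if stt[i,4]>15:
        q=c[l==i]; print(stt[i],q.mean(0).round(4),(q.min(0)/2+q.max(0)/2).round(4),np.ptp(q,0).round(3))
for r in finder.recognise("jar1_mid",p): print(np.round(r["point"],3),r["confidence"])
cv2.imwrite("pics/s8.png",p["img"][150:290,160:330,::-1].repeat(4,0).repeat(4,1))
p=cams.get_image("top"); cv2.imwrite("pics/t8.png",p["img"][180:350,150:370,::-1].repeat(3,0).repeat(3,1))
E
```

```text
t 12.65 tcp [ 0.6124 -0.1845  0.1751] xdir yaw deg 85.5 ydir [ 0.004 -0.002 -1.   ] F [-0.1  0.1  0.4] w 0.0401 j [-0.4   0.56  1.58  0.    1.   -1.89]
[211 212  18  14 194] [0.4098 0.3152 0.0805] [0.4106 0.3184 0.0798] [0.055 0.063 0.015]
[257 218  18  15 198] [0.5069 0.2036 0.0805] [0.5085 0.2048 0.0796] [0.057 0.06  0.015]
[234 230  19  15 220] [0.4205 0.1923 0.0805] [0.4222 0.1944 0.0795] [0.058 0.063 0.014]
```

View pics/s8.png

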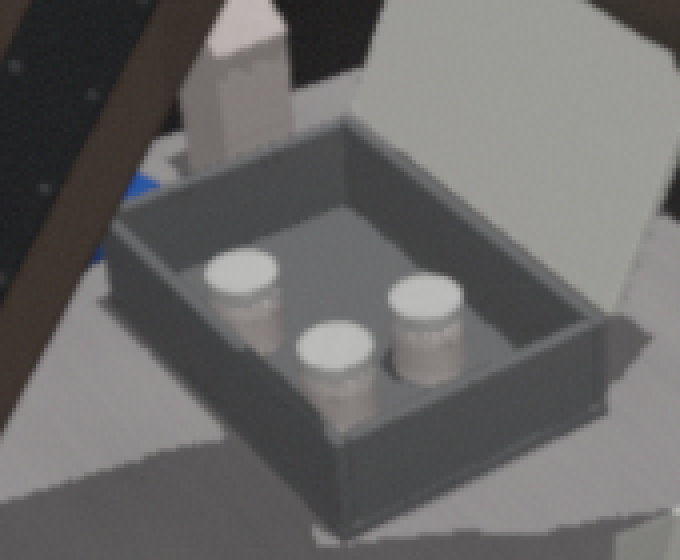

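View pics/t8.png

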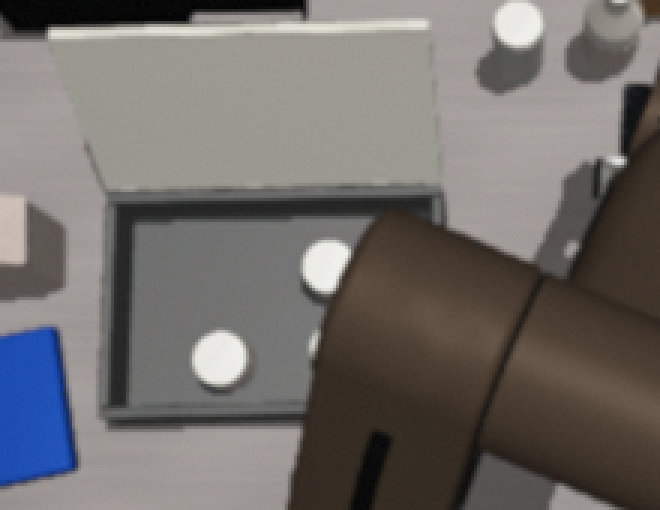

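```bash
python3 - <<'E'
from h import *
p=cams.get_image("top")
def ray(u,v,zt):
    a=P(p,u,v,1.0); b=P(p,u,v,2.0); t=(zt-a[2])/(b[2]-a[2]); return a+t*(b-a)
w=[ray(330+a/5,215+b/5,.024)*1000 for a,b in((100,200),(95,330),(607,235),(605,360))]
for q in w: print(q.round(1))
# duct corners in crop at z .03
for a,b in((227,347),(215,462),(468,365),(462,472)): print((ray(330+a/5,215+b/5,.03)*1000).round(1))
th=np.radians(-4.5)
X=np.array([np.cos(th),np.sin(th)]);Y=np.array([-np.sin(th),np.cos(th)])
O=np.array([511,-248.7])
for q in w: print("lane",((q[:2]-O)@X).round(1),((q[:2]-O)@Y).round(1))
for y in(115,36,-43): print(y,(O+Y*y).round(1))
c=np.load("chest.npy");im=cv2.imread("chest.png").min(-1);x,y,z=c[...,0],c[...,1],c[...,2]
m=(x>.37)&(x<.46)&(y>.27)&(y<.36)&(z>.07)&(im>120);q=c[m];print(m.sum(),q.mean(0).round(4),((q.min(0)+q.max(0))/2).round(4))
go(.410,.317,.15,91.4)
E
```

```text
[566.5 -88.4  24. ]
[479.1 -83.8  24. ]
[ 542.1 -425.6   24. ]
[ 458.5 -419.    24. ]
[ 466.8 -169.9   30. ]
[ 391.7 -160.1   30. ]
[ 454.6 -327.5   30. ]
[ 385.  -320.1   30. ]
lane 42.8 164.1
lane -44.8 161.9
lane 44.9 -173.9
lane -38.9 -173.9
115 [ 520.  -134.1]
36 [ 513.8 -212.8]
-43 [ 507.6 -291.6]
255 [0.4131 0.319  0.0793] [0.4133 0.3198 0.0791]
t 12.85 tcp [ 0.6109 -0.1841  0.1709] xdir yaw deg 85.49 ydir [-0.002  0.001 -1.   ] F [ 0.   0.1 -0.6] w 0.0402 j [-0.4   0.56  1.58  0.    1.   -1.89]
tool shift at present axes [0.4837 0.0219 0.2396] spin -0.1032 dist 0.54
after spin axes [0.5058 0.0219 0.1886]
```

Request:
servo_tool:
  increments: "0 -0.025 0 -0.103; 0.039 -0.02 0.0145 0; 0.039 0 0.0145 0; 0.039 0 0.0145 0; 0.039 0 0.0145 0"
  jaw: 0.085

```text
clock: 13.27
ee_pos: [0.5499, -0.0322, 0.2143]
tool_rot: [-0.494, -0.505, 0.506, 0.495]
ft_force: [1.9, 1.1, -0.3]
grip_width: 0.068
```

Request:
servo_tool:
  increments: "0.039 0 0.0145 0; 0.039 0 0.0145 0; 0.039 0 0.0145 0; 0.039 0 0.0145 0; 0.039 0 0.0145 0"

```text
clock: 13.68
ee_pos: [0.4726, 0.1612, 0.2144]
tool_rot: [-0.494, -0.505, 0.507, 0.494]
ft_force: [-0.1, 0.5, 0.1]
grip_width: 0.085
```

Request:
servo_tool:
  increments: "0.039 0 0.0145 0; 0.039 0 0.0145 0; 0.039 0 0.0145 0; 0.037 0 0.0145 0; 0 0 0 0"

```text
clock: 14.1
ee_pos: [0.4095, 0.3168, 0.2143]
tool_rot: [-0.492, -0.507, 0.508, 0.493]
ft_force: [0.3, -0.8, -0.6]
grip_width: 0.0851
```

```bash
python3 - <<'E'
from h import *
go(.412,.318,.053,91.4)
p=cams.get_image("side"); cv2.imwrite("pics/s9.png",p["img"][100:290,130:330,::-1].repeat(3,0).repeat(3,1))
p=cams.get_image("top"); cv2.imwrite("pics/t9.png",p["img"][180:350,150:370,::-1].repeat(3,0).repeat(3,1))
E
```

```text
t 14.10 tcp [0.4095 0.3168 0.2143] xdir yaw deg 91.65 ydir [-0.002  0.    -1.   ] F [ 0.3 -0.8 -0.6] w 0.0851 j [ 0.53  0.35  1.83  0.    0.97 -1.07]
tool shift at present axes [ 0.0011  0.1613 -0.0029] spin 0.0044 dist 0.161
after spin axes [ 0.0011  0.1613 -0.0029]
```

View pics/s9.png

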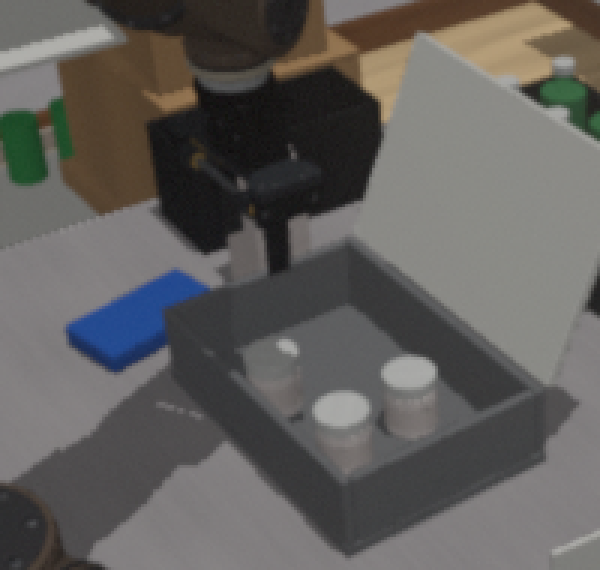

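View pics/t9.png

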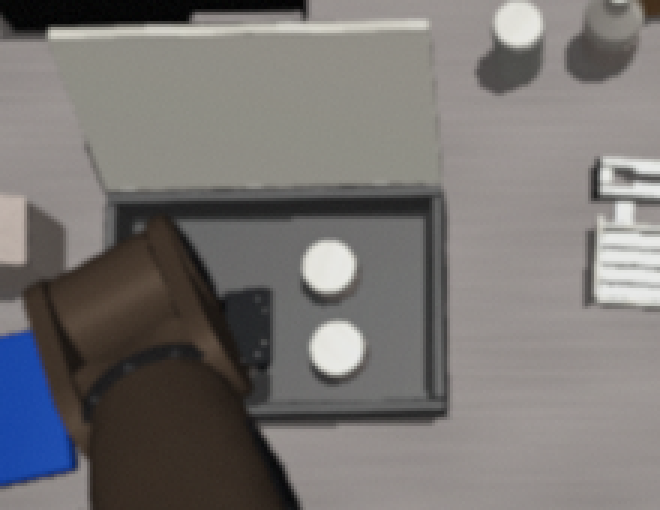

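Request:
servo_tool:
  increments: "0.001 0.04 -0.003 0; 0 0.04 0 0; 0 0.035 0 0; 0 0.025 0 0; 0 0.015 0 0"

```text
clock: 14.62
ee_pos: [0.4148, 0.3111, 0.0572]
tool_rot: [-0.494, -0.504, 0.507, 0.495]
ft_force: [-1.2, 0.5, -0.2]
grip_width: 0.0854
```

Request:
servo_tool:
  increments: "0 0.006 0 0; 0 0 0 0; 0 0 0 0; 0 0 0 0; 0 0 0 0"
  jaw: 0.03
  force: 20

```text
clock: 15.03
ee_pos: [0.416, 0.3135, 0.0556]
tool_rot: [0.494, 0.507, -0.505, -0.494]
ft_force: [0.2, 1.1, 0.3]
grip_width: 0.0572
```

```bash
python3 - <<'E'
from h import *
st()
E
```

```text
t 15.03 tcp [0.416  0.3135 0.0556] xdir yaw deg 91.37 ydir [ 0.002  0.001 -1.   ] F [0.2 1.1 0.3] w 0.0572 j [ 0.52  0.59  1.97  0.    0.58 -1.08]
```

Request:
servo_tool:
  increments: "0 0 0 0; 0 0 0 0; 0 -0.02 0 0; 0 -0.03 0 0; 0 -0.035 0 0"

```text
clock: 15.45
ee_pos: [0.4144, 0.3127, 0.1395]
tool_rot: [-0.494, -0.505, 0.507, 0.494]
ft_force: [1.2, 0.5, -2.1]
grip_width: 0.0555
```

Request:
servo_tool:
  increments: "0 -0.035 0 0.1196; 0 -0.03 0 0.1196; 0 0 0 0.1196; 0 0 0 0.1196; 0 0 0 0.1196"

```text
clock: 15.87
ee_pos: [0.415, 0.3131, 0.2052]
tool_rot: [-0.622, -0.337, 0.336, 0.622]
ft_force: [0.4, 0.1, -2.5]
grip_width: 0.0558
```

Request:
servo_tool:
  increments: "0 0 0 0.1196; 0 0 0 0.1196; 0 0 0 0.1196; 0 0 0 0.1196; 0 0 0 0.1196"

```text
clock: 16.28
ee_pos: [0.4149, 0.3131, 0.2045]
tool_rot: [0.694, 0.138, -0.138, -0.693]
ft_force: [0.9, 0.5, -3.4]
grip_width: 0.0555
```

Request:
servo_tool:
  increments: "0 0 0 0.1196; 0 0 0 0.1196; 0 0 0 0.1196; 0 0 0 0.1196; 0 0 0 0"

```text
clock: 16.7
ee_pos: [0.415, 0.3131, 0.2045]
tool_rot: [0.707, -0.03, 0.03, -0.706]
ft_force: [-0.7, 0.3, -3.0]
grip_width: 0.0554
```

```bash
python3 - <<'E'
from h import *
go(.520,-.134,.15,-4.5)
p=cams.get_image("side"); cv2.imwrite("pics/s10.png",p["img"][100:290,130:330,::-1].repeat(3,0).repeat(3,1))
E
```

```text
t 16.70 tcp [0.415  0.3131 0.2045] xdir yaw deg -4.86 ydir [-0. -0. -1.] F [-0.7  0.3 -3. ] w 0.0554 j [0.52 0.36 1.84 0.   0.94 0.6 ]
tool shift at present axes [ 0.1425  0.0545 -0.4366] spin -0.0062 dist 0.462
after spin axes [ 0.1398  0.0545 -0.4375]
```

View pics/s10.png

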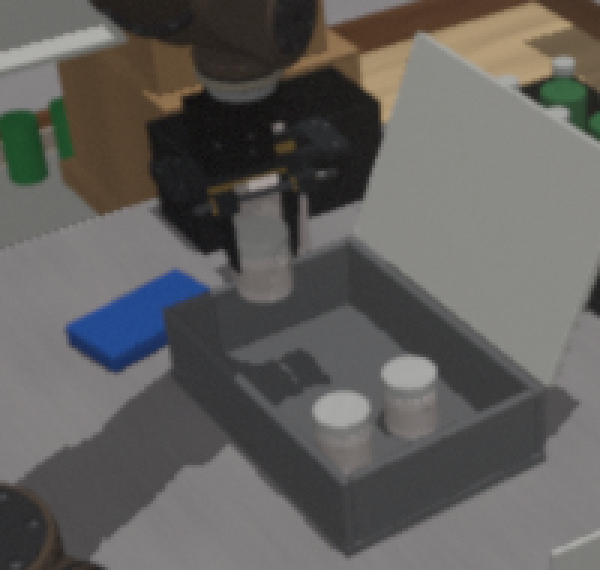

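Request:
servo_tool:
  increments: "0.0128 0 -0.0398 0; 0.0128 0 -0.0398 0; 0.0128 0 -0.0398 0; 0.0128 0 -0.0398 0; 0.0128 0 -0.0398 0"

```text
clock: 17.17
ee_pos: [0.463, 0.1087, 0.2046]
tool_rot: [-0.707, 0.026, -0.026, 0.707]
ft_force: [0.8, -0.8, -2.9]
grip_width: 0.056
```

Request:
servo_tool:
  increments: "0.0128 0 -0.0398 0; 0.0128 0 -0.0398 0; 0.0128 0 -0.0398 0; 0.0128 0 -0.0398 0; 0.0128 0 -0.0398 0"

```text
clock: 17.58
ee_pos: [0.5109, -0.0944, 0.2046]
tool_rot: [-0.707, 0.026, -0.026, 0.707]
ft_force: [1.6, 0.5, -3.1]
grip_width: 0.0557
```

Request:
servo_tool:
  increments: "0.0128 0 -0.0385 0; 0 0 0 0; 0 0.04 0 0; 0 0.03 0 0; 0 0 0 0"

```text
clock: 18.0
ee_pos: [0.5183, -0.1311, 0.13]
tool_rot: [-0.706, 0.03, -0.024, 0.708]
ft_force: [-0.8, -0.1, -3.4]
grip_width: 0.0556
```

```bash
python3 - <<'E'
from h import *
go(.520,-.134,.052,-4.5)
p=cams.get_image("side"); cv2.imwrite("pics/s11.png",p["img"][200:370,270:440,::-1].repeat(3,0).repeat(3,1))
E
```

```text
t 18.00 tcp [ 0.5183 -0.1311  0.13  ] xdir yaw deg -4.35 ydir [-0.008  0.003 -1.   ] F [-0.8 -0.1 -3.4] w 0.0556 j [-0.37  0.49  1.87  0.    0.79 -0.3 ]
tool shift at present axes [ 0.0026  0.078  -0.003 ] spin 0.0026 dist 0.078
after spin axes [ 0.0026  0.078  -0.003 ]
```

View pics/s11.png

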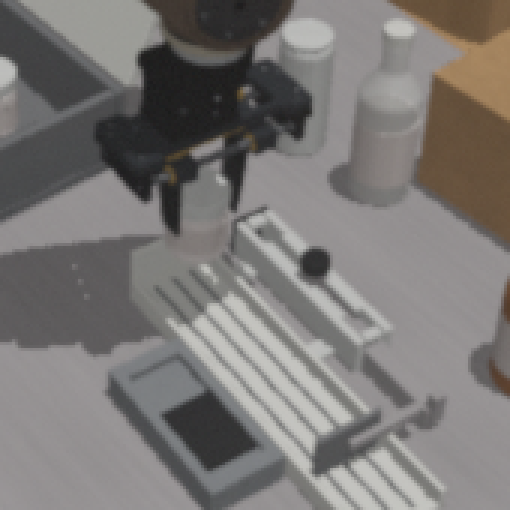

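Request:
servo_tool:
  increments: "0.0015 0.03 -0.003 0; 0 0.025 0 0; 0 0.015 0 0; 0 0.005 0 0; 0 0 0 0"

```text
clock: 18.47
ee_pos: [0.5225, -0.1347, 0.0601]
tool_rot: [-0.707, 0.027, -0.027, 0.707]
ft_force: [0.2, -0.0, -2.0]
grip_width: 0.0557
```

```bash
python3 - <<'E'
from h import *
go(.520,-.134,.051,-4.5)
p=cams.get_image("side"); cv2.imwrite("pics/s12.png",p["img"][200:370,270:440,::-1].repeat(3,0).repeat(3,1))
E
```

```text
t 18.47 tcp [ 0.5225 -0.1347  0.0601] xdir yaw deg -4.44 ydir [ 0.  0. -1.] F [ 0.2 -0.  -2. ] w 0.0557 j [-0.37  0.6   1.92  0.    0.63 -0.3 ]
tool shift at present axes [-0.0025  0.0091  0.0005] spin 0.001 dist 0.009
after spin axes [-0.0025  0.0091  0.0005]
```

View pics/s12.png

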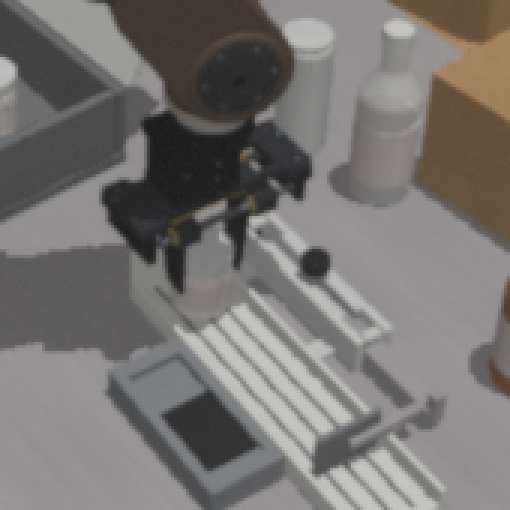

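Request:
servo_tool:
  increments: "-0.002 0.004 0 0; 0 0.003 0 0; 0 0.002 0 0; 0 0 0 0"

```text
clock: 18.85
ee_pos: [0.5201, -0.1346, 0.0506]
tool_rot: [0.707, -0.028, 0.028, -0.707]
ft_force: [0.2, 1.0, -3.3]
grip_width: 0.0559
```

```bash
python3 - <<'E'
from h import *
go(.520,-.134,.051,-4.5)
E
```

```text
t 18.85 tcp [ 0.5201 -0.1346  0.0506] xdir yaw deg -4.54 ydir [ 0. -0. -1.] F [ 0.2  1.  -3.3] w 0.0559 j [-0.38  0.61  1.93  0.    0.6  -0.3 ]
tool shift at present axes [-0.0001 -0.0004  0.0006] spin -0.0007 dist 0.001
after spin axes [-0.0001 -0.0004  0.0006]
```

Request:
servo_tool:
  increments: "0 0.001 0 0; 0 0 0 0; 0 0 0 0; 0 0 0 0; 0 0 0 0"
  jaw: 0.08

```text
clock: 19.27
ee_pos: [0.5201, -0.1346, 0.0496]
tool_rot: [0.707, -0.028, 0.028, -0.707]
ft_force: [-0.3, -0.6, -0.3]
grip_width: 0.0789
```

Request:
servo_tool:
  increments: "0 -0.02 0 0; 0 -0.03 0 0; 0 -0.04 0 0; 0 -0.04 0 0; 0 -0.03 0 0"

```text
clock: 19.68
ee_pos: [0.5202, -0.1347, 0.2126]
tool_rot: [0.707, -0.027, 0.029, -0.706]
ft_force: [-0.1, -0.6, 0.4]
grip_width: 0.0798
```

```bash
cat >> h.py <<'E'
def jars(p,x0=.36,x1=.58,y0=.09,y1=.44,z0=.072,z1=.088):
    c=cloud(p); x,y,z=c[...,0],c[...,1],c[...,2]
    m=((x>x0)&(x<x1)&(y>y0)&(y<y1)&(z>z0)&(z<z1)&(p["img"].min(-1)>90)).astype(np.uint8)
    n,l,stt,_=cv2.connectedComponentsWithStats(m)
    for i in range(1,n):
        if stt[i,4]>15:
            q=c[l==i]; print(stt[i],q.mean(0).round(4),(q.min(0)/2+q.max(0)/2).round(4),np.ptp(q,0).round(3))
E
python3 - <<'E'
from h import *
go(.422,.194,.2,91.4)
p=cams.get_image("side"); cv2.imwrite("pics/s13.png",p["img"][180:380,240:440,::-1].repeat(3,0).repeat(3,1))
jars(p); jars(p,.47,.56,-.36,-.08,.068,.082)
p=cams.get_image("top");jars(p)
jars(p,.47,.56,-.36,-.08,.068,.082)
E
```

```text
t 19.68 tcp [ 0.5202 -0.1347  0.2126] xdir yaw deg -4.55 ydir [ 0.002 -0.001 -1.   ] F [-0.1 -0.6  0.4] w 0.0798 j [-0.38  0.38  1.79  0.    0.97 -0.3 ]
tool shift at present axes [-0.124   0.0122  0.3198] spin 1.467 dist 0.343
after spin axes [-0.331   0.0122 -0.0902]
[257 218  18  14 199] [0.5073 0.2036 0.0803] [0.5098 0.2073 0.0795] [0.057 0.063 0.015]
[234 230  19  14 212] [0.4203 0.1925 0.0809] [0.4219 0.1951 0.0795] [0.056 0.063 0.015]
[326 278  21  16 265] [ 0.5175 -0.1321  0.0747] [ 0.5192 -0.1295  0.0746] [0.057 0.059 0.013]
[250 261  18  17 235] [0.5103 0.2074 0.0797] [0.5104 0.2078 0.08  ] [0.053 0.054 0.015]
[254 287  17  14 149] [0.4323 0.192  0.0799] [0.4313 0.1948 0.0801] [0.041 0.051 0.016]
```

View pics/s13.png

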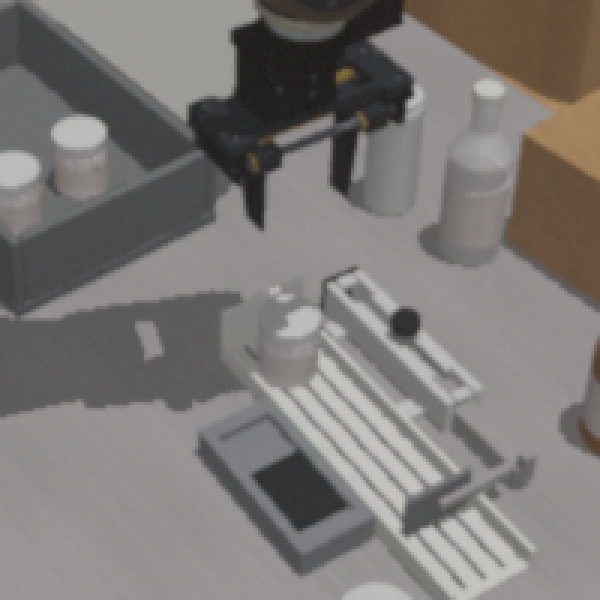

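Request:
servo_tool:
  increments: "-0.0155 0 0.04 0; -0.0155 0 0.04 0; -0.0155 0 0.04 0; -0.0155 0 0.04 0; -0.0155 0 0.04 0"

```text
clock: 20.2
ee_pos: [0.4592, 0.0665, 0.2089]
tool_rot: [-0.707, 0.029, -0.028, 0.707]
ft_force: [0.9, -1.1, 1.4]
grip_width: 0.08
```

Request:
servo_tool:
  increments: "-0.0155 0 0.04 0; -0.0155 0 0.04 0; -0.0155 0 0.04 0; 0 0 0 0.1222; 0 0 0 0.1222"

```text
clock: 20.62
ee_pos: [0.4234, 0.187, 0.2089]
tool_rot: [0.698, -0.114, 0.114, -0.698]
ft_force: [-0.1, -0.1, 0.2]
grip_width: 0.0802
```

Request:
servo_tool:
  increments: "0 0 0 0.1222; 0 0 0 0.1222; 0 0 0 0.1222; 0 0 0 0.1222; 0 0 0 0.1222"

```text
clock: 21.03
ee_pos: [0.4243, 0.1847, 0.2088]
tool_rot: [0.631, -0.321, 0.32, -0.63]
ft_force: [-0.4, -0.2, -0.0]
grip_width: 0.0806
```

Request:
servo_tool:
  increments: "0 0.02 0 0.1222; 0 0.02 0 0.1222; 0 0.02 0 0.1222; 0 0 0 0.1222; 0 0 0 0.1222"

```text
clock: 21.45
ee_pos: [0.4238, 0.1845, 0.1478]
tool_rot: [0.506, -0.496, 0.495, -0.504]
ft_force: [1.3, -0.2, -0.1]
grip_width: 0.0801
```

```bash
python3 - <<'E'
from h import *
go(.422,.1945,.054,91.4)
p=cams.get_image("side"); jars(p)
cv2.imwrite("pics/s14.png",p["img"][130:290,150:350,::-1].repeat(3,0).repeat(3,1))
p=cams.get_image("top");jars(p)
E
```

```text
t 21.45 tcp [0.4238 0.1845 0.1478] xdir yaw deg -88.91 ydir [-0.003 -0.001 -1.   ] F [ 1.3 -0.2 -0.1] w 0.0801 j [0.27 0.37 2.03 0.   0.75 1.82]
tool shift at present axes [-0.0101  0.0938 -0.0013] spin -0.0055 dist 0.094
after spin axes [-0.0101  0.0938 -0.0012]
[257 218  18  14 194] [0.5075 0.2043 0.0805] [0.5098 0.2047 0.0793] [0.059 0.062 0.014]
[234 230  19  14 211] [0.4211 0.1926 0.0805] [0.422  0.1954 0.0795] [0.055 0.066 0.015]
```

View pics/s14.png

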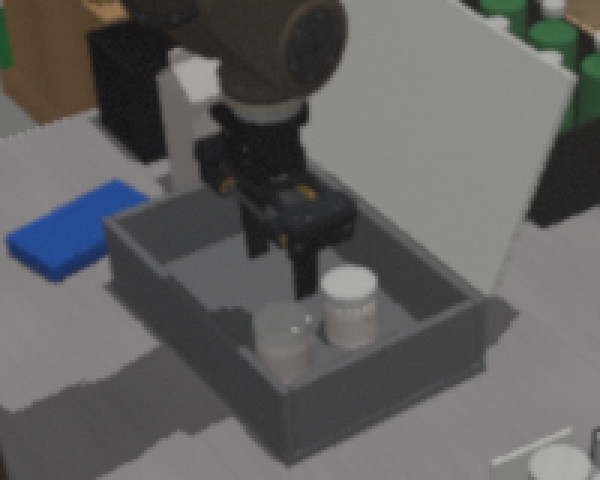

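Request:
servo_tool:
  increments: "-0.01 0 -0.001 0; 0 0.035 0 0; 0 0.03 0 0; 0 0.02 0 0; 0 0.008 0 0"
  jaw: 0.085

```text
clock: 21.97
ee_pos: [0.4223, 0.195, 0.0543]
tool_rot: [0.508, -0.493, 0.492, -0.506]
ft_force: [-0.3, 0.9, 0.6]
grip_width: 0.085
```

Request:
servo_tool:
  increments: "0 0 0 0; 0 0 0 0; 0 0 0 0; 0 0 0 0; 0 0 0 0"
  jaw: 0.03

```text
clock: 22.38
ee_pos: [0.4238, 0.1949, 0.0575]
tool_rot: [-0.506, 0.493, -0.494, 0.507]
ft_force: [-0.0, 0.4, -0.3]
grip_width: 0.0572
```

Request:
servo_tool:
  increments: "0 0 0 0; 0 0 0 0; 0 -0.02 0 0; 0 -0.03 0 0; 0 -0.035 0 0"

```text
clock: 22.8
ee_pos: [0.4225, 0.1944, 0.1418]
tool_rot: [0.507, -0.494, 0.493, -0.505]
ft_force: [0.9, 0.1, -3.2]
grip_width: 0.0556
```

Request:
servo_tool:
  increments: "0 -0.035 0 -0.1222; 0 -0.03 0 -0.1222; 0 0 0 -0.1222; 0 0 0 -0.1222; 0 0 0 -0.1222"

```text
clock: 23.22
ee_pos: [0.4232, 0.1947, 0.2074]
tool_rot: [-0.632, 0.316, -0.317, 0.633]
ft_force: [0.1, -0.3, -2.8]
grip_width: 0.0556
```

Request:
servo_tool:
  increments: "0 0 0 -0.1222; 0 0 0 -0.1222; 0 0 0 -0.1222; 0 0 0 -0.1222; 0 0 0 -0.1222"

```text
clock: 23.63
ee_pos: [0.4231, 0.1946, 0.2067]
tool_rot: [-0.698, 0.112, -0.112, 0.698]
ft_force: [-0.4, 0.2, -2.8]
grip_width: 0.0558
```

Request:
servo_tool:
  increments: "0 0 0 -0.1222; 0 0 0 -0.122; 0 0 0 0"

```text
clock: 23.88
ee_pos: [0.4231, 0.1946, 0.2067]
tool_rot: [-0.707, 0.026, -0.026, 0.707]
ft_force: [-0.8, 0.5, -1.7]
grip_width: 0.0556
```

```bash
python3 - <<'E'
from h import *
go(.5138,-.2128,.2,-4.5)
p=cams.get_image("side"); cv2.imwrite("pics/s15.png",p["img"][130:330,150:370,::-1].repeat(3,0).repeat(3,1))
jars(p,.47,.56,-.36,-.08,.068,.082)
E
```

```text
t 23.88 tcp [0.4231 0.1946 0.2067] xdir yaw deg -4.23 ydir [ 0.  0. -1.] F [-0.8  0.5 -1.7] w 0.0556 j [0.29 0.29 1.95 0.   0.9  0.36]
tool shift at present axes [ 0.1205  0.0066 -0.3996] spin 0.0047 dist 0.417
after spin axes [ 0.1224  0.0066 -0.3991]
[326 278  21  16 266] [ 0.5176 -0.1319  0.0745] [ 0.5194 -0.1297  0.0744] [0.056 0.056 0.013]
```

View pics/s15.png

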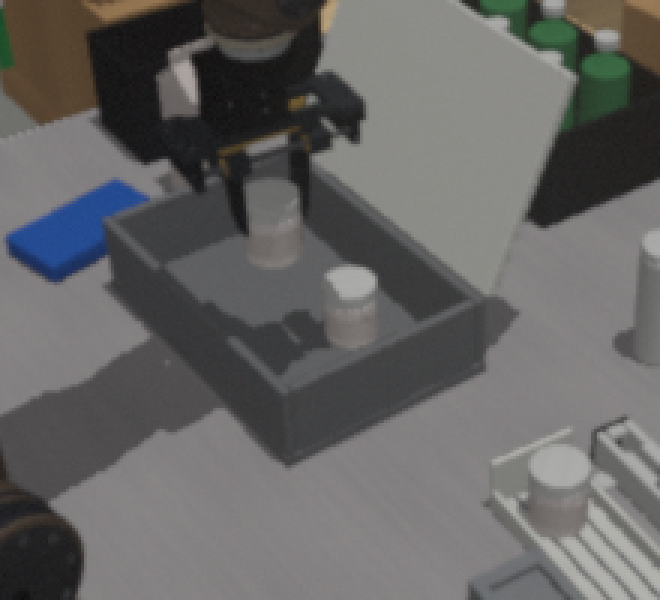

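Request:
servo_tool:
  increments: "0.0121 0 -0.04 0; 0.0121 0 -0.04 0; 0.0121 0 -0.04 0; 0.0121 0 -0.04 0; 0.0121 0 -0.04 0"

```text
clock: 24.35
ee_pos: [0.4675, -0.0107, 0.2067]
tool_rot: [-0.706, 0.03, -0.03, 0.707]
ft_force: [1.5, 1.5, -1.4]
grip_width: 0.0558
```

Request:
servo_tool:
  increments: "0.0121 0 -0.04 0; 0.0121 0 -0.04 0; 0.0121 0 -0.04 0; 0.0121 0 -0.04 0; 0.0121 0 -0.0395 0"

```text
clock: 24.77
ee_pos: [0.5118, -0.2143, 0.2066]
tool_rot: [-0.706, 0.03, -0.03, 0.707]
ft_force: [1.2, 1.0, -2.1]
grip_width: 0.0559
```

Request:
servo_tool:
  increments: "0 0 0 0; 0 0.04 0 0; 0 0.04 0 0; 0 0.03 0 0; 0 0.02 0 0"

```text
clock: 25.18
ee_pos: [0.5108, -0.2115, 0.0737]
tool_rot: [-0.706, 0.031, -0.029, 0.707]
ft_force: [0.5, 0.6, -1.5]
grip_width: 0.0556
```

```bash
python3 - <<'E'
from h import *
go(.5138,-.2128,.0505,-4.5)
E
```

```text
t 25.18 tcp [ 0.5108 -0.2115  0.0737] xdir yaw deg -4.86 ydir [-0.003  0.002 -1.   ] F [ 0.5  0.6 -1.5] w 0.0556 j [-0.51  0.59  1.88  0.    0.68 -0.43]
tool shift at present axes [ 0.0031  0.0232 -0.001 ] spin -0.0063 dist 0.023
after spin axes [ 0.0031  0.0232 -0.0011]
```

Request:
servo_tool:
  increments: "0.003 0.008 -0.001 0; 0 0.005 0 0; 0 0.004 0 0; 0 0.002 0 0; 0 0 0 0"

```text
clock: 25.6
ee_pos: [0.5152, -0.2134, 0.0582]
tool_rot: [0.707, -0.028, 0.029, -0.706]
ft_force: [0.3, 0.1, -2.2]
grip_width: 0.0553
```

```bash
python3 - <<'E'
from h import *
go(.5138,-.2128,.0505,-4.5)
E
```

```text
t 25.60 tcp [ 0.5152 -0.2134  0.0582] xdir yaw deg -4.6 ydir [ 0.001 -0.001 -1.   ] F [ 0.3  0.1 -2.2] w 0.0553 j [-0.51  0.62  1.88  0.    0.65 -0.43]
tool shift at present axes [-0.0015  0.0077  0.0005] spin -0.0017 dist 0.008
after spin axes [-0.0015  0.0077  0.0005]
```

Request:
servo_tool:
  increments: "-0.001 0.003 0 0; 0 0.002 0 0; 0 0.002 0 0; 0 0 0 0; 0 0 0 0"

```text
clock: 26.02
ee_pos: [0.5141, -0.2134, 0.0511]
tool_rot: [0.707, -0.028, 0.028, -0.706]
ft_force: [-1.8, -0.3, 5.5]
grip_width: 0.0558
```

Request:
servo_tool:
  increments: "0 0 0 0; 0 0 0 0; 0 0 0 0; 0 0 0 0; 0 0 0 0"
  jaw: 0.08

```text
clock: 26.43
ee_pos: [0.5139, -0.2132, 0.0504]
tool_rot: [-0.707, 0.028, -0.028, 0.707]
ft_force: [-0.5, 0.0, -0.4]
grip_width: 0.0791
```

Request:
servo_tool:
  increments: "0 -0.02 0 0; 0 -0.03 0 0; 0 -0.04 0 0; 0 -0.04 0 0; 0 -0.03 0 0"

```text
clock: 26.85
ee_pos: [0.5141, -0.2132, 0.2135]
tool_rot: [0.707, -0.027, 0.029, -0.706]
ft_force: [0.5, 0.3, 1.1]
grip_width: 0.0802
```

```bash
python3 - <<'E'
from h import *
p=cams.get_image("side"); cv2.imwrite("pics/s16.png",p["img"][180:380,240:440,::-1].repeat(3,0).repeat(3,1))
jars(p); jars(p,.47,.56,-.36,-.08,.068,.082)
go(.5105,.207,.2,91.4)
E
```

```text
[257 218  18  14 195] [0.5073 0.2036 0.0807] [0.5099 0.2059 0.08  ] [0.058 0.061 0.016]
[326 278  21  17 268] [ 0.5176 -0.132   0.0743] [ 0.5183 -0.129   0.0742] [0.057 0.061 0.012]
[343 296  22  18 296] [ 0.5109 -0.2145  0.0745] [ 0.5131 -0.2128  0.0745] [0.057 0.058 0.013]
t 26.90 tcp [ 0.5157 -0.2141  0.2184] xdir yaw deg -4.55 ydir [ 0.008 -0.004 -1.   ] F [1.4 0.4 5. ] w 0.0796 j [-0.51  0.4   1.74  0.    1.   -0.43]
tool shift at present axes [-0.0387  0.0165  0.4194] spin 1.467 dist 0.421
after spin axes [-0.4211  0.0165  0.0049]
```

View pics/s16.png

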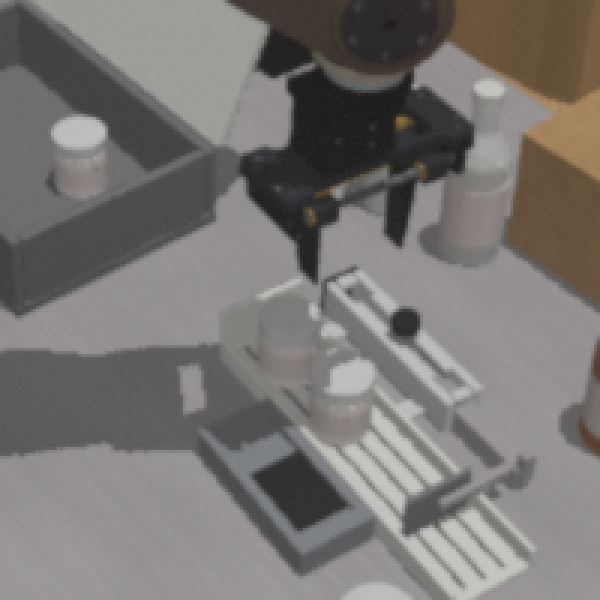

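Request:
servo_tool:
  increments: "0 0 0 0.1222; 0 0 0 0.1222; 0 0 0 0.1222; 0 0 0 0.1222; 0 0 0 0.1222"

```text
clock: 27.32
ee_pos: [0.5138, -0.2131, 0.2101]
tool_rot: [-0.665, 0.241, -0.241, 0.665]
ft_force: [-0.5, -0.2, -0.1]
grip_width: 0.0802
```

Request:
servo_tool:
  increments: "0 0 0 0.1222; 0 0 0 0.1222; 0 0 0 0.1222; 0 0 0 0.1222; 0 0 0 0.1222"

```text
clock: 27.73
ee_pos: [0.5138, -0.2131, 0.2101]
tool_rot: [-0.561, 0.43, -0.43, 0.561]
ft_force: [0.4, -0.8, -0.2]
grip_width: 0.0798
```

Request:
servo_tool:
  increments: "0 0 0 0.1222; 0 0 0 0.1222; -0.04 0 0.0 0; -0.04 0 0 0; -0.04 0 0 0"

```text
clock: 28.15
ee_pos: [0.5104, -0.0922, 0.21]
tool_rot: [0.506, -0.494, 0.494, -0.506]
ft_force: [0.7, -0.1, -0.6]
grip_width: 0.08
```

Request:
servo_tool:
  increments: "-0.04 0 0 0; -0.04 0 0 0; -0.04 0 0 0; -0.04 0 0 0; -0.04 0 0 0"

```text
clock: 28.57
ee_pos: [0.5055, 0.1087, 0.2103]
tool_rot: [-0.506, 0.494, -0.494, 0.506]
ft_force: [1.5, 0.1, 0.2]
grip_width: 0.0804
```

Request:
servo_tool:
  increments: "-0.04 0 0 0; -0.04 0 0 0; -0.02 0 0 0; 0 0.03 0 0; 0 0.03 0 0"
  jaw: 0.085

```text
clock: 28.98
ee_pos: [0.5037, 0.2085, 0.1505]
tool_rot: [-0.506, 0.492, -0.494, 0.508]
ft_force: [0.9, 0.3, -0.6]
grip_width: 0.0847
```

```bash
python3 - <<'E'
from h import *
p=cams.get_image("side"); jars(p)
cv2.imwrite("pics/s17.png",p["img"][130:290,150:350,::-1].repeat(3,0).repeat(3,1))
go(.510,.207,.054,91.4)
E
```

```text
[257 218  18  14 194] [0.5073 0.204  0.0803] [0.5082 0.2057 0.0798] [0.061 0.06  0.015]
t 29.03 tcp [0.5012 0.207  0.1446] xdir yaw deg -88.49 ydir [-0.006 -0.001 -1.   ] F [-2.  -0.4 -5.6] w 0.0846 j [0.27 0.47 1.84 0.   0.83 1.81]
tool shift at present axes [0.0001 0.0905 0.0093] spin 0.002 dist 0.091
after spin axes [0.0001 0.0905 0.0093]
```

View pics/s17.png

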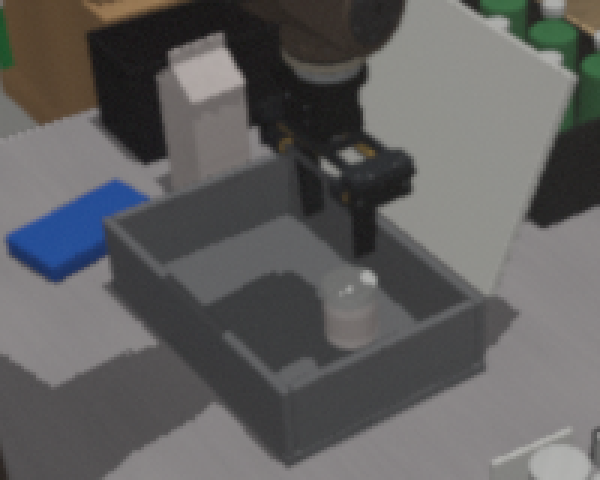

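Request:
servo_tool:
  increments: "0 0.03 0.0065 0; 0 0.03 0 0; 0 0.022 0 0; 0 0.012 0 0; 0 0 0 0"

```text
clock: 29.45
ee_pos: [0.509, 0.2063, 0.0544]
tool_rot: [0.507, -0.495, 0.493, -0.505]
ft_force: [-0.0, 0.1, 0.3]
grip_width: 0.0853
```

Request:
servo_tool:
  increments: "0 0 0 0; 0 0 0 0; 0 0 0 0; 0 0 0 0; 0 0 0 0"
  jaw: 0.03

```text
clock: 29.87
ee_pos: [0.5103, 0.207, 0.0573]
tool_rot: [-0.506, 0.494, -0.494, 0.507]
ft_force: [0.2, 0.1, -0.1]
grip_width: 0.0572
```

Request:
servo_tool:
  increments: "0 0 0 0; 0 0 0 0; 0 -0.02 0 0; 0 -0.03 0 0; 0 -0.035 0 0"

```text
clock: 30.28
ee_pos: [0.509, 0.2066, 0.1412]
tool_rot: [0.507, -0.494, 0.493, -0.505]
ft_force: [0.5, 1.2, -0.8]
grip_width: 0.0556
```

Request:
servo_tool:
  increments: "0 -0.035 0 0; 0 -0.03 0 0; 0.04 0 0 0; 0.04 0 0 0; 0.04 0 0 0"

```text
clock: 30.7
ee_pos: [0.5125, 0.086, 0.2071]
tool_rot: [-0.506, 0.493, -0.493, 0.507]
ft_force: [0.8, 0.1, -1.8]
grip_width: 0.0553
```

Request:
servo_tool:
  increments: "0.04 0 0 0; 0.04 0 0 0; 0.04 0 0 0; 0.04 0 0 0; 0.04 0 0 0"

```text
clock: 31.12
ee_pos: [0.5174, -0.1149, 0.2066]
tool_rot: [-0.506, 0.494, -0.494, 0.506]
ft_force: [1.3, 0.5, -1.9]
grip_width: 0.0557
```

Request:
servo_tool:
  increments: "0.04 0 0 -0.1222; 0 0 0 -0.1222; 0 0 0 -0.1222; 0 0 0 -0.1222; 0 0 0 -0.1222"

```text
clock: 31.53
ee_pos: [0.5186, -0.1516, 0.2063]
tool_rot: [-0.631, 0.319, -0.318, 0.631]
ft_force: [0.8, 0.1, -1.2]
grip_width: 0.0555
```

Request:
servo_tool:
  increments: "0 0 0 -0.1222; 0 0 0 -0.1222; 0 0 0 -0.1222; 0 0 0 -0.1222; 0 0 0 -0.1222"

```text
clock: 31.95
ee_pos: [0.5187, -0.1512, 0.2064]
tool_rot: [-0.698, 0.114, -0.114, 0.698]
ft_force: [-0.6, 0.2, -2.2]
grip_width: 0.0557
```

Request:
servo_tool:
  increments: "0 0 0 -0.1222; 0 0 0 -0.1222; 0 0 0 0"

```text
clock: 32.2
ee_pos: [0.5187, -0.1512, 0.2064]
tool_rot: [-0.706, 0.028, -0.028, 0.707]
ft_force: [0.2, 0.2, -2.0]
grip_width: 0.0556
```

```bash
python3 - <<'E'
from h import *
go(.5076,-.2916,.2,-4.5)
p=cams.get_image("side"); cv2.imwrite("pics/s18.png",p["img"][180:380,240:440,::-1].repeat(3,0).repeat(3,1))
jars(p,.47,.56,-.36,-.08,.068,.082)
E
```

```text
t 32.20 tcp [ 0.5187 -0.1512  0.2064] xdir yaw deg -4.54 ydir [-0.  0. -1.] F [ 0.2  0.2 -2. ] w 0.0556 j [-0.41  0.39  1.79  0.    0.97 -0.33]
tool shift at present axes [ 1.000e-04  6.300e-03 -1.409e-01] spin -0.0006 dist 0.141
after spin axes [-0.      0.0063 -0.1409]
[326 278  21  16 262] [ 0.5179 -0.1319  0.0746] [ 0.5187 -0.1298  0.0748] [0.056 0.058 0.013]
[343 296  22  18 296] [ 0.511  -0.2146  0.0745] [ 0.5124 -0.2135  0.0745] [0.061 0.06  0.013]
```

View pics/s18.png

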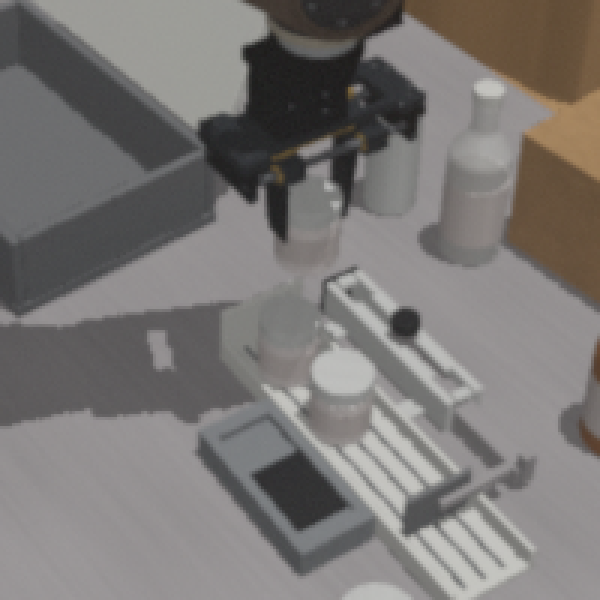

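Request:
servo_tool:
  increments: "0 0 -0.0352 0; 0 0 -0.0352 0; 0 0 -0.0352 0; 0 0 -0.0352 0; 0 0 0 0"

```text
clock: 32.67
ee_pos: [0.5065, -0.2967, 0.2062]
tool_rot: [0.707, -0.033, 0.033, -0.706]
ft_force: [-0.8, 0.5, -2.9]
grip_width: 0.056
```

Request:
servo_tool:
  increments: "0 0.04 0 0; 0 0.04 0 0; 0 0.03 0 0; 0 0.025 0 0; 0 0.01 0 0"

```text
clock: 33.08
ee_pos: [0.5057, -0.2905, 0.0582]
tool_rot: [-0.705, 0.033, -0.03, 0.707]
ft_force: [-0.2, 0.1, -2.3]
grip_width: 0.0554
```

```bash
python3 - <<'E'
from h import *
go(.5076,-.2916,.0505,-4.5)
E
```

```text
t 33.08 tcp [ 0.5057 -0.2905  0.0582] xdir yaw deg -5.1 ydir [-0.004  0.003 -1.   ] F [-0.2  0.1 -2.3] w 0.0554 j [-0.63  0.64  1.81  0.    0.7  -0.55]
tool shift at present axes [ 0.002   0.0076 -0.0009] spin -0.0105 dist 0.008
after spin axes [ 0.002   0.0076 -0.0009]
```

Request:
servo_tool:
  increments: "0 0 0 0; 0 0 0 0; 0 0 0 0"

```text
clock: 33.33
ee_pos: [0.5077, -0.292, 0.063]
tool_rot: [0.707, -0.03, 0.031, -0.706]
ft_force: [0.3, -0.1, -1.8]
grip_width: 0.0554
```

Request:
servo_tool:
  increments: "0 0.002 0 0; 0 0.002 0 0; 0 0.0 0 0; 0 0 0 0"

```text
clock: 33.67
ee_pos: [0.5071, -0.2916, 0.0578]
tool_rot: [0.707, -0.03, 0.03, -0.706]
ft_force: [0.1, 0.1, -1.3]
grip_width: 0.0558
```

```bash
python3 - <<'E'
from h import *
go(.5076,-.2916,.0505,-4.5)
E
```

```text
t 33.67 tcp [ 0.5071 -0.2916  0.0578] xdir yaw deg -4.87 ydir [ 0. -0. -1.] F [ 0.1  0.1 -1.3] w 0.0558 j [-0.63  0.64  1.81  0.    0.69 -0.55]
tool shift at present axes [0.0005 0.0073 0.0001] spin -0.0065 dist 0.007
after spin axes [0.0005 0.0073 0.0001]
```

Request:
servo_tool:
  increments: "0 0.003 0 0; 0 0.002 0 0; 0 0.002 0 0; 0 0 0 0; 0 0 0 0"

```text
clock: 34.08
ee_pos: [0.507, -0.2917, 0.0509]
tool_rot: [0.707, -0.03, 0.03, -0.706]
ft_force: [-1.6, 0.8, 6.1]
grip_width: 0.0557
```

Request:
servo_tool:
  increments: "0 0 0 0; 0 0 0 0; 0 0 0 0; 0 0 0 0; 0 0 0 0"
  jaw: 0.08

```text
clock: 34.5
ee_pos: [0.507, -0.2916, 0.0503]
tool_rot: [-0.706, 0.03, -0.03, 0.707]
ft_force: [-0.2, 0.4, -0.3]
grip_width: 0.0787
```

Request:
servo_tool:
  increments: "0 -0.02 0 0; 0 -0.03 0 0; 0 -0.04 0 0; 0 -0.04 0 0; 0 -0.03 0 0"

```text
clock: 34.92
ee_pos: [0.5072, -0.2917, 0.2135]
tool_rot: [0.707, -0.029, 0.031, -0.706]
ft_force: [0.2, 1.1, 0.2]
grip_width: 0.08
```

```bash
python3 - <<'E'
from h import *
p=cams.get_image("side"); cv2.imwrite("pics/s19.png",p["img"][160:400,180:440,::-1].repeat(3,0).repeat(3,1)[:600])
jars(p,.47,.56,-.36,-.08,.068,.082)
c=cloud(p); im=p["img"].max(-1); x,y,z=c[...,0],c[...,1],c[...,2]
m=(im<50)&(x>.36)&(x<.46)&(y>-.35)&(y<-.16)&(z>.022)&(z<.038); q=c[m]; r=cv2.minAreaRect((q[:,:2]*1000).astype(np.float32)); print(len(q),q.mean(0).round(4),r)
st()
E
```

```text
[326 278  21  16 265] [ 0.5175 -0.1318  0.0744] [ 0.5185 -0.1301  0.0745] [0.059 0.059 0.013]
[343 296  22  18 292] [ 0.5114 -0.2142  0.0744] [ 0.5122 -0.2125  0.0741] [0.056 0.059 0.011]
[360 314  23  20 322] [ 0.504  -0.292   0.0743] [ 0.507  -0.2906  0.0747] [0.058 0.056 0.013]
268 [ 0.4241 -0.2563  0.0307] ((423.9445495605469, -264.89697265625), (67.70250701904297, 48.59001159667969), 85.4258041381836)
t 34.97 tcp [ 0.5087 -0.2927  0.2186] xdir yaw deg -4.86 ydir [ 0.008 -0.005 -1.   ] F [ 0.  -1.5  4.2] w 0.0798 j [-0.63  0.44  1.67  0.    1.03 -0.55]
```

View pics/s19.png

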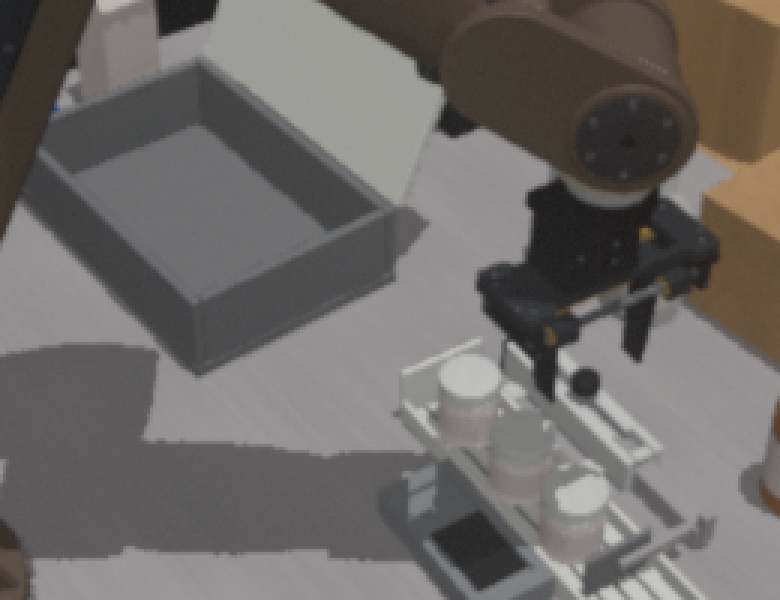

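```bash
python3 - <<'E'
from h import *
go(.4238,-.268,.05,-4.5)
E
```

```text
t 34.97 tcp [ 0.5087 -0.2927  0.2186] xdir yaw deg -4.86 ydir [ 0.008 -0.005 -1.   ] F [ 0.  -1.5  4.2] w 0.0798 j [-0.63  0.44  1.67  0.    1.03 -0.55]
tool shift at present axes [-0.088   0.1678  0.0183] spin -0.0062 dist 0.19
after spin axes [-0.0879  0.1678  0.0188]
```

Request:
servo_tool:
  increments: "0 0 0 0; 0 0 0 0; 0 0 0 0; 0 0 0 0"
  jaw: 0.0

```text
clock: 35.3
ee_pos: [0.5066, -0.2913, 0.2089]
tool_rot: [-0.706, 0.031, -0.029, 0.707]
ft_force: [0.3, 0.2, -0.2]
grip_width: 0.0586
```

```bash
python3 - <<'E'
from h import *
go(.4238,-.268,.05,-4.5)
E
```

```text
t 35.30 tcp [ 0.5066 -0.2913  0.2089] xdir yaw deg -4.87 ydir [-0.002  0.002 -1.   ] F [ 0.3  0.2 -0.2] w 0.0586 j [-0.63  0.45  1.68  0.    1.02 -0.55]
tool shift at present axes [-0.0841  0.1591  0.016 ] spin -0.0064 dist 0.181
after spin axes [-0.084   0.1591  0.0165]
```

Request:
servo_tool:
  increments: "-0.028 0 0.0055 -0.006; -0.028 0 0.0055 0; -0.028 0 0.0055 0; 0 0 0 0; 0 0.03 0 0"

```text
clock: 35.72
ee_pos: [0.4253, -0.2694, 0.1834]
tool_rot: [0.708, -0.026, 0.03, -0.705]
ft_force: [1.5, -1.9, -0.2]
grip_width: 0.0255
```

Request:
servo_tool:
  increments: "0 0.04 0 0; 0 0.04 0 0; 0 0.03 0 0; 0 0.01 0 0; 0 0 0 0"

```text
clock: 36.13
ee_pos: [0.4238, -0.2677, 0.058]
tool_rot: [-0.705, 0.029, -0.026, 0.708]
ft_force: [0.4, 0.7, 0.4]
grip_width: 0.0004
```

```bash
python3 - <<'E'
from h import *
go(.4238,-.268,.038,-4.5)
p=cams.get_image("side"); cv2.imwrite("pics/s20.png",p["img"][230:400,270:440,::-1].repeat(3,0).repeat(3,1))
E
```

```text
t 36.13 tcp [ 0.4238 -0.2677  0.058 ] xdir yaw deg -4.52 ydir [-0.004  0.004 -1.   ] F [0.4 0.7 0.4] w 0.0004 j [-0.7   0.57  2.01  0.    0.57 -0.62]
tool shift at present axes [ 0.0001  0.0199 -0.0004] spin -0.0004 dist 0.02
after spin axes [ 0.0001  0.0199 -0.0004]
```

View pics/s20.png

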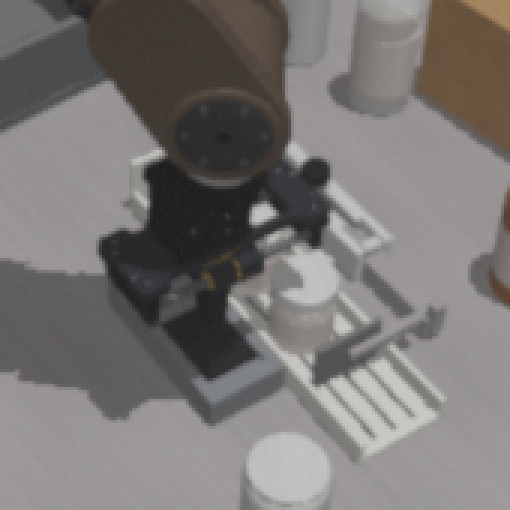

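Request:
servo_tool:
  increments: "0 0.012 0 0; 0 0.006 0 0; 0 0 0 0; 0 0 0 0"

```text
clock: 36.52
ee_pos: [0.425, -0.2686, 0.0434]
tool_rot: [0.707, -0.028, 0.028, -0.706]
ft_force: [0.3, 0.7, 0.4]
grip_width: 0.0006
```

Request:
servo_tool:
  increments: "0 0.003 0 0; 0 0 0 0; 0 0 0 0"

```text
clock: 36.77
ee_pos: [0.4247, -0.2684, 0.0398]
tool_rot: [0.707, -0.028, 0.028, -0.706]
ft_force: [0.5, 0.9, -0.6]
grip_width: 0.0007
```

Request:
servo_tool:
  increments: "0 0.002 0 0; 0 0 0 0; 0 0 0 0"

```text
clock: 37.02
ee_pos: [0.4248, -0.2685, 0.038]
tool_rot: [0.707, -0.028, 0.028, -0.706]
ft_force: [-0.6, 1.2, 7.2]
grip_width: 0.0008
```

Request:
servo_tool:
  increments: "0 0.001 0 0; 0 0 0 0; 0 0 0 0"

```text
clock: 37.27
ee_pos: [0.4248, -0.2687, 0.0378]
tool_rot: [0.707, -0.027, 0.028, -0.706]
ft_force: [-4.2, 1.0, 21.4]
grip_width: 0.0004
```

Request:
servo_tool:
  increments: "0 -0.0005 0 0; 0 0 0.006 0; 0 0 0.006 0; 0 0 0.006 0; 0 0 0 0"

```text
clock: 37.68
ee_pos: [0.4262, -0.25, 0.0379]
tool_rot: [0.707, -0.027, 0.028, -0.706]
ft_force: [-2.5, 1.7, 14.8]
grip_width: 0.0008
```

```bash
python3 - <<'E'
from h import *
st()
p=cams.get_image("side"); cv2.imwrite("pics/s21.png",p["img"][230:400,270:440,::-1].repeat(3,0).repeat(3,1))
E
```

```text
t 37.68 tcp [ 0.4262 -0.25    0.0379] xdir yaw deg -4.5 ydir [ 0.001 -0.001 -1.   ] F [-2.5  1.7 14.8] w 0.0008 j [-0.66  0.6   2.04  0.    0.5  -0.59]
```

View pics/s21.png

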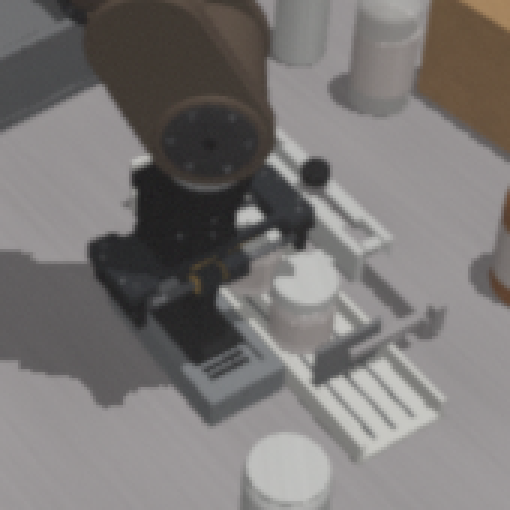

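Slide moves with the fingers: air slots are showing. Continue to the stop.

Request:
servo_tool:
  increments: "0 0 0.006 0; 0 0 0.006 0; 0 0 0.006 0; 0 0 0.006 0; 0 0 0.005 0"

```text
clock: 38.15
ee_pos: [0.4285, -0.2217, 0.0379]
tool_rot: [0.707, -0.027, 0.028, -0.706]
ft_force: [-2.1, -7.9, 11.3]
grip_width: -0.0
```

Request:
servo_tool:
  increments: "0 0 0.003 0; 0 0 0.003 0; 0 0 0.003 0; 0 0 0.001 0; 0 0 0 0"

```text
clock: 38.57
ee_pos: [0.4304, -0.2126, 0.0379]
tool_rot: [0.707, -0.026, 0.029, -0.706]
ft_force: [2.4, -3.5, 9.9]
grip_width: 0.0007
```

Request:
servo_tool:
  increments: "0 -0.003 0 0; 0 -0.02 0 0; 0 -0.035 0 0; 0 -0.035 0 0; 0 -0.035 0 0"

```text
clock: 38.98
ee_pos: [0.4286, -0.2111, 0.1663]
tool_rot: [-0.706, 0.028, -0.027, 0.707]
ft_force: [1.1, -0.0, -0.8]
grip_width: 0.0002
```

Request:
servo_tool:
  increments: "0 -0.035 0 0; 0 -0.02 0.03 0; 0 0 0.04 0; 0 0 0.04 0; 0 0 0.04 0"

```text
clock: 39.4
ee_pos: [0.4405, -0.0605, 0.2205]
tool_rot: [0.707, -0.028, 0.029, -0.707]
ft_force: [0.9, -0.5, 0.3]
grip_width: 0.0004
```

```bash
python3 - <<'E'
from h import *
st()
p=cams.get_image("side"); cv2.imwrite("pics/s22.png",p["img"][230:400,270:440,::-1].repeat(3,0).repeat(3,1)); save(p,"full22")
jars(p,.47,.56,-.36,-.08,.068,.082)
c=cloud(p); im=p["img"].max(-1); x,y,z=c[...,0],c[...,1],c[...,2]
m=((im<50)&(x>.36)&(x<.46)&(y>-.35)&(y<-.14)&(z>.022)&(z<.038)).astype(np.uint8)
n,l,s,_=cv2.connectedComponentsWithStats(m)
for i in range(1,n):
  if s[i,4]>20: q=c[l==i]; print(s[i],q.mean(0).round(4),cv2.minAreaRect((q[:,:2]*1000).astype(np.float32)))
m=(im<60)&(x>.58)&(x<.64)&(y>-.22)&(y<-.15)&(z>.045)&(z<.07)
q=c[m]; print("button",len(q),np.median(q,0).round(4))
# lid plane angle from cloud
m=(x>.6)&(x<.72)&(y>.12)&(y<.4)&(z>.15)&(z<.32); q=c[m]; A=np.c_[q[:,2],np.ones(len(q))]; k=np.linalg.lstsq(A,q[:,0],rcond=None)[0]; print("lid angle",np.pi/2+np.arctan(k[0]),len(q))
E
```

```text
t 39.40 tcp [ 0.4405 -0.0605  0.2205] xdir yaw deg -4.59 ydir [ 0.001 -0.    -1.   ] F [ 0.9 -0.5  0.3] w 0.0004 j [-0.29  0.24  1.98  0.    0.92 -0.21]
[326 278  21  16 266] [ 0.5178 -0.1319  0.0745] [ 0.5186 -0.1296  0.074 ] [0.055 0.059 0.011]
[343 296  22  18 292] [ 0.5109 -0.2143  0.0744] [ 0.5132 -0.2136  0.074 ] [0.059 0.057 0.012]
[360 314  23  20 324] [ 0.5041 -0.2921  0.0743] [ 0.5058 -0.2895  0.0751] [0.059 0.06  0.014]
[324 321   8   7  25] [ 0.44   -0.1994  0.0305] ((439.70855712890625, -199.19161987304688), (22.319786071777344, 16.30942726135254), 15.0256929397583)
[317 327  14  13  55] [ 0.4166 -0.2159  0.0306] ((419.3074951171875, -216.33920288085938), (51.954498291015625, 26.565170288085938), 83.30298614501953)
button 54 [ 0.6084 -0.1888  0.0597]
lid angle 2.0243289452345588 583
```

View pics/s22.png

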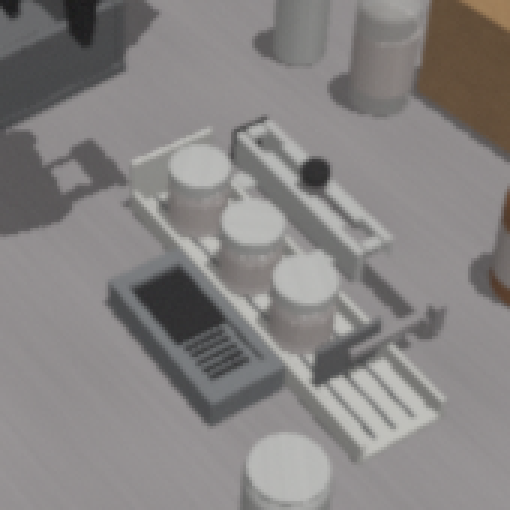

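View pics/full22.png

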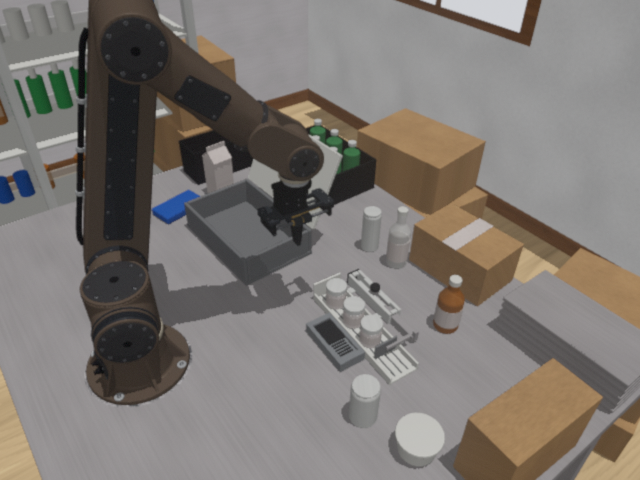

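```bash
python3 - <<'E'
from h import *
def sl(img,c,th):
    im=img.max(-1); x,y,z=c[...,0],c[...,1],c[...,2]
    m=((im<th)&(x>.385)&(x<.455)&(y>-.33)&(y<-.15)&(z>.02)&(z<.042)).astype(np.uint8)
    m=cv2.morphologyEx(m,cv2.MORPH_OPEN,np.ones((3,3)))
    q=c[m>0][:,:2]-[.511,-.2487]; t=np.radians(-4.5)
    X=q@[np.cos(t),np.sin(t)];Y=q@[-np.sin(t),np.cos(t)]
    print(th,len(q),"lane x",X.min().round(3),X.max().round(3),"y",np.percentile(Y,[1,50,99]).round(4))
for th in(50,65,80):
    sl(cv2.imread("side.png"),np.load("side.npy"),th)
p=cams.get_image("side")
for th in(50,65,80): sl(p["img"],cloud(p),th)
p=cams.get_image("top"); cv2.imwrite("pics/t23.png",cv2.resize(p["img"][215:320,330:470,::-1],None,fx=5,fy=5,interpolation=cv2.INTER_CUBIC))
for th in(50,65,80): sl(cv2.imread("top.png"),np.load("top.npy"),th)
for th in(50,65,80): sl(p["img"],cloud(p),th)
st()
E
```

```text
50 382 lane x -0.11 -0.059 y [-0.0568 -0.0261  0.008 ]
65 428 lane x -0.111 -0.059 y [-0.0568 -0.0262  0.0094]
80 468 lane x -0.113 -0.056 y [-0.0569 -0.0248  0.0118]
50 9 lane x -0.093 -0.083 y [0.039  0.0425 0.0486]
65 385 lane x -0.112 -0.061 y [-0.0116  0.0203  0.0567]
80 423 lane x -0.112 -0.058 y [-0.0123  0.0205  0.0578]
50 279 lane x -0.108 -0.06 y [-0.0531 -0.0206  0.0098]
65 313 lane x -0.108 -0.058 y [-0.0554 -0.0204  0.0118]
80 332 lane x -0.109 -0.057 y [-0.0565 -0.0205  0.0131]
50 244 lane x -0.105 -0.061 y [-0.0063  0.0247  0.0543]
65 297 lane x -0.107 -0.058 y [-0.0095  0.0233  0.057 ]
80 325 lane x -0.109 -0.058 y [-0.0177  0.021   0.0571]
t 39.55 tcp [ 0.4407 -0.0597  0.2202] xdir yaw deg -4.27 ydir [-0.  0. -1.] F [ 0.  -1.2  1. ] w 0.0008 j [-0.28  0.24  1.98  0.    0.92 -0.21]
```

View pics/t23.png

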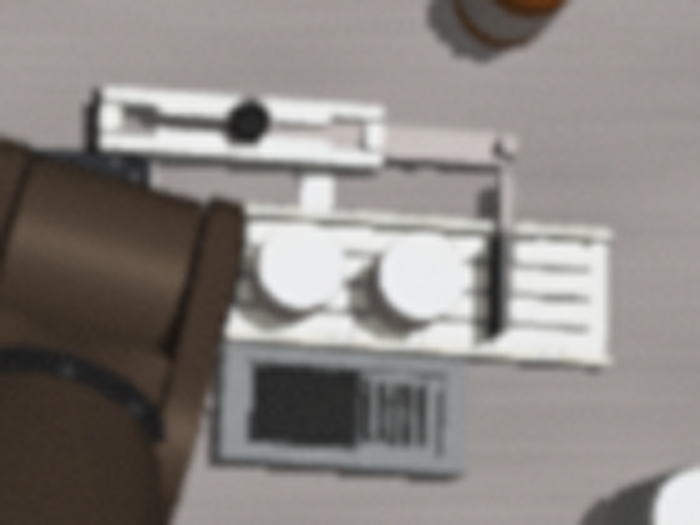

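```bash
python3 - <<'E'
from h import *
go(.4255,-.238,.05,-4.5)
E
```

```text
t 39.55 tcp [ 0.4407 -0.0597  0.2202] xdir yaw deg -4.27 ydir [-0.  0. -1.] F [ 0.  -1.2  1. ] w 0.0008 j [-0.28  0.24  1.98  0.    0.92 -0.21]
tool shift at present axes [-0.0018  0.1701 -0.179 ] spin 0.0041 dist 0.247
after spin axes [-0.0011  0.1701 -0.179 ]
```

Request:
servo_tool:
  increments: "0 0 -0.036 0; 0 0 -0.036 0; 0 0 -0.036 0; 0 0 -0.036 0; -0.0015 0 -0.035 0.004"

```text
clock: 39.97
ee_pos: [0.4244, -0.2432, 0.2199]
tool_rot: [-0.706, 0.03, -0.03, 0.707]
ft_force: [0.7, -0.3, 0.2]
grip_width: 0.0004
```

Request:
servo_tool:
  increments: "0 0.04 0 0; 0 0.04 0 0; 0 0.04 0 0; 0 0.035 0 0; 0 0.014 0 0"

```text
clock: 40.38
ee_pos: [0.4233, -0.2406, 0.047]
tool_rot: [-0.705, 0.031, -0.028, 0.708]
ft_force: [0.0, 0.1, 0.3]
grip_width: 0.0003
```

Request:
servo_tool:
  increments: "0 0 0 0; 0 0 0 0; 0 0 0 0"

```text
clock: 40.63
ee_pos: [0.4255, -0.2412, 0.0519]
tool_rot: [0.707, -0.029, 0.03, -0.706]
ft_force: [-0.3, 0.3, 0.3]
grip_width: 0.0006
```

Request:
servo_tool:
  increments: "0 0.008 0.005 0; 0 0.004 0 0; 0 0 0 0; 0 0 0 0"

```text
clock: 40.97
ee_pos: [0.4258, -0.2352, 0.0391]
tool_rot: [0.707, -0.029, 0.029, -0.706]
ft_force: [-0.6, 0.1, 1.2]
grip_width: 0.0004
```

Request:
servo_tool:
  increments: "0 0.002 0 0; 0 0 0 0; 0 0 0 0"

```text
clock: 41.22
ee_pos: [0.426, -0.2355, 0.0378]
tool_rot: [0.707, -0.029, 0.03, -0.706]
ft_force: [-2.3, 1.3, 12.8]
grip_width: 0.0005
```

Request:
servo_tool:
  increments: "0 0.0004 0 0; 0 0 0.002 0; 0 0 0.002 0; 0 0 0.002 0; 0 0 0 0"

```text
clock: 41.63
ee_pos: [0.4277, -0.2309, 0.0379]
tool_rot: [0.708, -0.028, 0.031, -0.705]
ft_force: [-0.1, -6.2, 13.9]
grip_width: 0.0007
```

Request:
servo_tool:
  increments: "0 0 0.002 0; 0 0 0.002 0; 0 0 0.002 0; 0 0 0 0; 0 0 0 0"

```text
clock: 42.05
ee_pos: [0.4285, -0.2251, 0.0379]
tool_rot: [0.708, -0.027, 0.031, -0.705]
ft_force: [1.1, -5.1, 12.4]
grip_width: 0.0004
```

Request:
servo_tool:
  increments: "0 0 0.002 0; 0 0 0.002 0; 0 0 0.002 0; 0 0 0 0; 0 0 0 0"

```text
clock: 42.47
ee_pos: [0.4291, -0.2191, 0.0379]
tool_rot: [0.708, -0.027, 0.031, -0.705]
ft_force: [1.8, -6.0, 12.7]
grip_width: 0.0004
```

Request:
servo_tool:
  increments: "0 -0.005 0 0; 0 -0.03 0 0; 0 -0.04 0 0; 0 -0.04 0 0; 0 -0.04 0 0"

```text
clock: 42.88
ee_pos: [0.4266, -0.2169, 0.1935]
tool_rot: [-0.706, 0.03, -0.029, 0.707]
ft_force: [0.7, 0.5, -0.8]
grip_width: 0.0004
```

Request:
servo_tool:
  increments: "0 -0.02 0.03 0; 0 0 0.04 0; 0 0 0.04 0; 0 0 0.04 0; 0 0 0 0"

```text
clock: 43.3
ee_pos: [0.4389, -0.0627, 0.212]
tool_rot: [-0.706, 0.028, -0.028, 0.707]
ft_force: [-0.2, -0.4, -0.5]
grip_width: 0.0004
```

```bash
python3 - <<'E'
from h import *
p=cams.get_image("side"); cv2.imwrite("pics/s24.png",p["img"][230:400,270:440,::-1].repeat(4,0).repeat(4,1)[:600])
jars(p,.47,.56,-.36,-.08,.068,.082)
def sl(img,c,th):
    im=img.max(-1); x,y,z=c[...,0],c[...,1],c[...,2]
    m=((im<th)&(x>.385)&(x<.455)&(y>-.33)&(y<-.15)&(z>.02)&(z<.042)).astype(np.uint8)
    m=cv2.morphologyEx(m,cv2.MORPH_OPEN,np.ones((3,3)))
    q=c[m>0][:,:2]-[.511,-.2487]; t=np.radians(-4.5)
    Y=q@[-np.sin(t),np.cos(t)]
    print(th,len(q),"y",np.percentile(Y,[1,50,99]).round(4))
for th in(65,80): sl(p["img"],cloud(p),th)
st()
E
```

```text
[326 278  21  16 263] [ 0.5176 -0.1318  0.0744] [ 0.518  -0.1304  0.0745] [0.056 0.058 0.013]
[343 296  22  18 290] [ 0.5114 -0.2144  0.0745] [ 0.5116 -0.212   0.0746] [0.061 0.058 0.013]
[360 314  23  19 319] [ 0.5043 -0.2918  0.0745] [ 0.5061 -0.2911  0.0747] [0.056 0.056 0.012]
65 394 y [-0.0121  0.0203  0.0566]
80 423 y [-0.0123  0.0205  0.0574]
t 43.35 tcp [ 0.4393 -0.065   0.212 ] xdir yaw deg -4.47 ydir [ 0.  0. -1.] F [0.3 0.6 0.8] w 0.0003 j [-0.3   0.25  1.99  0.    0.9  -0.22]
```

View pics/s24.png

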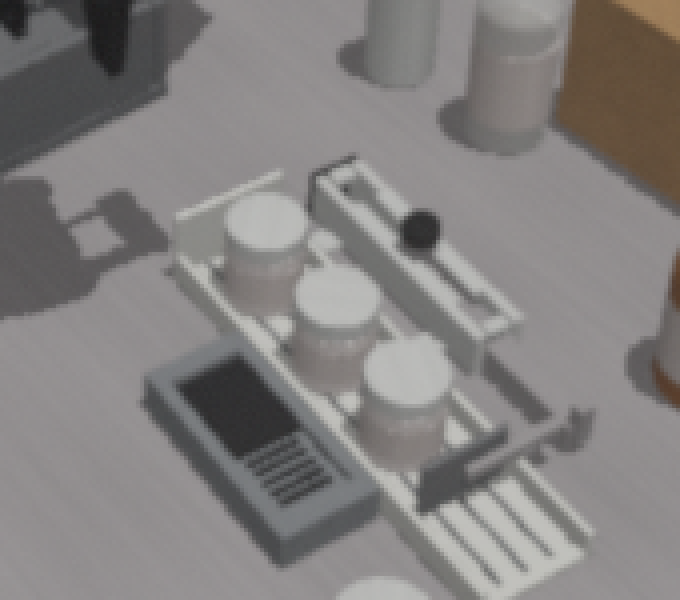

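```bash
python3 - <<'E'
from h import *
for n in("side","top"):
    p=cams.get_image(n); V=p["view"]; f=240/np.tan(np.radians(p["fovy"]/2))
    ys=np.arange(-.085,.086,.001); xs=np.linspace(-.1,-.075,8); t=np.radians(-4.5)
    def prof(img):
        g=cv2.cvtColor(img,cv2.COLOR_BGR2GRAY).astype(np.float32); out=[]
        for xx in xs:
            W=np.stack([.511+xx*np.cos(t)-ys*np.sin(t),-.2487+xx*np.sin(t)+ys*np.cos(t),np.full_like(ys,.03),np.ones_like(ys)])
            c=V@W; u=(f*c[0]/c[2]+p["cx"]).astype(np.float32); v=(f*c[1]/c[2]+p["cy"]).astype(np.float32)
            out.append(cv2.remap(g,u[None],v[None],cv2.INTER_LINEAR)[0])
        return np.mean(out,0)
    a=prof(cv2.imread(n+".png")); b=prof(p["img"][...,::-1].copy())
    print(n); 
    for nm,q in(("start",a),("now",b)): print(nm,[int(v) for v in q[::3]])
    print([int(round(v*1000)) for v in ys[::3]])
E
```

```text
side
start [76, 85, 100, 106, 107, 107, 106, 99, 74, 47, 42, 42, 42, 42, 42, 42, 41, 41, 42, 41, 42, 41, 42, 42, 41, 41, 41, 41, 40, 41, 41, 44, 62, 90, 105, 107, 107, 107, 107, 107, 106, 106, 106, 106, 106, 106, 104, 96, 85, 88, 100, 106, 106, 107, 111, 117, 122]
now [89, 101, 117, 123, 124, 124, 124, 116, 89, 67, 81, 81, 69, 88, 87, 72, 92, 93, 71, 83, 81, 70, 84, 84, 58, 49, 49, 49, 49, 49, 49, 49, 48, 48, 48, 48, 48, 48, 48, 48, 48, 48, 48, 48, 48, 48, 49, 57, 76, 100, 116, 122, 123, 125, 128, 136, 141]
[-85, -82, -79, -76, -73, -70, -67, -64, -61, -58, -55, -52, -49, -46, -43, -40, -37, -34, -31, -28, -25, -22, -19, -16, -13, -10, -7, -4, -1, 2, 5, 8, 11, 14, 17, 20, 23, 26, 29, 32, 35, 38, 41, 44, 47, 50, 53, 56, 59, 62, 65, 68, 71, 74, 77, 80, 83]
top
start [128, 127, 126, 126, 126, 120, 104, 92, 92, 84, 58, 39, 35, 36, 36, 36, 36, 36, 36, 36, 36, 36, 36, 36, 36, 36, 36, 36, 36, 36, 35, 39, 55, 86, 114, 126, 127, 127, 127, 127, 126, 126, 126, 125, 125, 126, 126, 126, 126, 126, 125, 126, 127, 122, 101, 75, 76]
now [150, 149, 148, 148, 148, 141, 122, 112, 123, 128, 104, 81, 93, 98, 78, 86, 90, 87, 90, 84, 88, 101, 94, 70, 65, 63, 50, 44, 44, 44, 44, 44, 44, 44, 44, 44, 44, 44, 44, 43, 43, 43, 43, 43, 44, 43, 45, 60, 96, 131, 146, 149, 147, 136, 109, 79, 67]
[-85, -82, -79, -76, -73, -70, -67, -64, -61, -58, -55, -52, -49, -46, -43, -40, -37, -34, -31, -28, -25, -22, -19, -16, -13, -10, -7, -4, -1, 2, 5, 8, 11, 14, 17, 20, 23, 26, 29, 32, 35, 38, 41, 44, 47, 50, 53, 56, 59, 62, 65, 68, 71, 74, 77, 80, 83]
```

```bash
python3 - <<'E'
from h import *
go(.428,-.228,.05,-4.5)
E
```

```text
t 43.45 tcp [ 0.4396 -0.0677  0.2118] xdir yaw deg -4.66 ydir [ 0. -0. -1.] F [ 0.2 -0.8 -0.8] w 0.0008 j [-0.3   0.25  1.99 -0.    0.9  -0.22]
tool shift at present axes [ 0.0014  0.1618 -0.1607] spin -0.0028 dist 0.228
after spin axes [ 0.001   0.1618 -0.1607]
```

Request:
servo_tool:
  increments: "0 0 -0.04 0; 0 0 -0.04 0; 0 0 -0.04 0; 0.001 0 -0.037 0; 0 0 0 0"

```text
clock: 43.87
ee_pos: [0.4269, -0.2311, 0.2114]
tool_rot: [0.707, -0.031, 0.032, -0.706]
ft_force: [-0.1, 0.7, -0.6]
grip_width: 0.0006
```

Request:
servo_tool:
  increments: "0 0.04 0 0; 0 0.04 0 0; 0 0.04 0 0; 0 0.03 0 0; 0 0.01 0 0"

```text
clock: 44.28
ee_pos: [0.4257, -0.2246, 0.0479]
tool_rot: [-0.705, 0.032, -0.028, 0.708]
ft_force: [0.4, 0.5, -0.1]
grip_width: 0.0004
```

Request:
servo_tool:
  increments: "0 0.006 0 0; 0 0.004 0 0; 0 0 0 0; 0 0 0 0; 0 0 0 0"

```text
clock: 44.7
ee_pos: [0.4282, -0.2248, 0.0428]
tool_rot: [0.707, -0.029, 0.03, -0.706]
ft_force: [-0.9, 1.0, 1.1]
grip_width: 0.0008
```

Request:
servo_tool:
  increments: "0 0.004 0 0; 0 0.001 0 0; 0 0 0 0; 0 0 0 0; 0 0 0 0"

```text
clock: 45.12
ee_pos: [0.4282, -0.2248, 0.0379]
tool_rot: [0.707, -0.028, 0.03, -0.706]
ft_force: [-1.2, 0.7, 16.1]
grip_width: 0.0003
```

Request:
servo_tool:
  increments: "0 0.001 0 0; 0 0 0 0; 0 0 0 0"

```text
clock: 45.37
ee_pos: [0.4282, -0.2249, 0.0377]
tool_rot: [0.707, -0.028, 0.03, -0.706]
ft_force: [-4.6, 0.9, 31.4]
grip_width: 0.0006
```

Request:
servo_tool:
  increments: "0 0 0.002 0; 0 0 0.002 0; 0 0 0.002 0; 0 0 0.002 0; 0 0 0 0"

```text
clock: 45.78
ee_pos: [0.4307, -0.2192, 0.0378]
tool_rot: [0.709, -0.027, 0.032, -0.704]
ft_force: [-3.1, -12.9, 22.7]
grip_width: 0.0004
```

Request:
servo_tool:
  increments: "0 0 0.002 0; 0 -0.005 0 0; 0 -0.03 0 0; 0 -0.04 0 0; 0 -0.04 0 0"

```text
clock: 46.2
ee_pos: [0.4278, -0.214, 0.1517]
tool_rot: [-0.706, 0.03, -0.029, 0.707]
ft_force: [0.6, -0.2, 0.4]
grip_width: 0.0006
```

Request:
servo_tool:
  increments: "0 -0.04 0 0; 0 -0.02 0.03 0; 0 0 0.04 0; 0 0 0.04 0; 0 0 0.04 0"

```text
clock: 46.62
ee_pos: [0.4405, -0.0635, 0.2113]
tool_rot: [0.707, -0.029, 0.03, -0.706]
ft_force: [0.5, -0.9, 0.1]
grip_width: 0.0005
```

```bash
python3 - <<'E'
from h import *
p=cams.get_image("side"); V=p["view"]; f=240/np.tan(np.radians(p["fovy"]/2))
ys=np.arange(-.085,.086,.001); t=np.radians(-4.5)
g=cv2.cvtColor(p["img"],cv2.COLOR_RGB2GRAY).astype(np.float32);out=[]
for xx in np.linspace(-.1,-.075,8):
    W=np.stack([.511+xx*np.cos(t)-ys*np.sin(t),-.2487+xx*np.sin(t)+ys*np.cos(t),np.full_like(ys,.03),np.ones_like(ys)])
    c=V@W; out.append(cv2.remap(g,(f*c[0]/c[2]+p["cx"]).astype(np.float32)[None],(f*c[1]/c[2]+p["cy"]).astype(np.float32)[None],1)[0])
print([int(v) for v in np.mean(out,0)[::3]])
jars(p,.47,.56,-.36,-.08,.068,.082)
c=cloud(p);im=p["img"].max(-1);x,y,z=c[...,0],c[...,1],c[...,2]
q=c[(im<60)&(x>.58)&(x<.64)&(y>-.22)&(y<-.15)&(z>.045)&(z<.07)]; print("button",np.median(q,0).round(4))
for nme in ["milk_carton","slim_can","juice_bottle","drink_can","dairy_tub"]:
    print(nme,[np.round(r["point"],3).tolist() for r in finder.recognise(nme,p)[:1]])
st()
E
```

```text
[90, 101, 117, 123, 124, 124, 124, 116, 90, 67, 81, 81, 70, 88, 88, 73, 92, 92, 71, 83, 81, 70, 84, 83, 58, 50, 49, 49, 49, 48, 48, 49, 48, 48, 49, 48, 48, 48, 48, 48, 48, 48, 48, 48, 48, 48, 49, 57, 76, 100, 116, 122, 123, 124, 128, 136, 141]
[326 278  21  16 265] [ 0.5176 -0.1321  0.0746] [ 0.5208 -0.1305  0.0748] [0.06  0.06  0.014]
[343 296  22  18 290] [ 0.5111 -0.2143  0.0746] [ 0.5142 -0.2126  0.0747] [0.061 0.057 0.013]
[360 314  23  19 323] [ 0.5041 -0.292   0.0743] [ 0.506  -0.291   0.0745] [0.058 0.056 0.013]
button [ 0.6078 -0.1886  0.0602]
milk_carton [[0.517, 0.529, 0.121]]
slim_can [[0.744, -0.011, 0.084]]
juice_bottle [[0.696, -0.382, 0.094]]
drink_can [[0.331, -0.464, 0.097]]
dairy_tub [[0.381, -0.582, 0.059]]
t 46.92 tcp [ 0.4409 -0.0656  0.2106] xdir yaw deg -4.77 ydir [ 0. -0. -1.] F [ 0.6 -0.7  0.3] w 0.0005 j [-0.3   0.25  1.99 -0.    0.9  -0.21]
```

```bash
python3 -c "
from rig import ticket; print(ticket.close_job())"
```

```text
the job is handed in; nothing more can be done
None
```

I finished the whole task and handed it in at about 47 s of the 210 s allowed; no verdict was reported. One vent measurement came out lower than its stated stop.

**What I did**
- Lifted the lid over onto its stop, then pressed the end stop's button and drew the tube out one hole. Both were in place before any jar moved.
- Moved the three jars present from the chest into the lane. No fourth jar was visible from either camera.
- Slid the vent open last.

**What the last checks showed**
- **End stop:** the button is up, with its top at about 60 mm where 61 mm is expected. My hand travel along the slot was about 71 mm.
- **Lid:** measured at about 2.02 rad after the vent's first drag and not touched since.
- **Jars:** all three stand upright between the fixed end and the end stop. Their tops are at 74–75 mm, as they should be for the lane floor, and they did not shift between pictures.
- **Other stock:** the five items I checked at the end had not moved. The water bottle and ice brick looked unmoved in an earlier picture but were not measured again.
- **Robot:** the arm stood clear of everything when I handed in.

**Where the checks disagreed**
- **Vent:** the pictures gave a slide travel of about 45–48 mm, though its stop is stated as 52 mm and the pass mark is 46 mm.
- **Why I took it as fully open:** the slide's leading edge lines up with the end of its recess. Two more drags, up to about 13 N sideways, did not move it.

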